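# Close the open manifold ports and draw four clicks of vacuum

### The job

Two ports of the vacuum manifold are empty and would leak: push a spare column from the black rack fully home and upright into each empty port, leaving the fitted columns, the bottle, the beaker and the timer alone. Then take the red grip of the pump's draw lever and draw it from rest, away from the ports, until you have felt exactly four clicks, never a fifth. Finish while still holding the lever there with the fingers, because it springs back and the vacuum is lost if it is let go.

Things in the scene. Friction and masses are not known exactly. Their poses are not given: they have to be found in the camera images.
- port_a: one of five like blue round ports in a row on the lid, 42 mm apart, letters in any order; two are empty, look which. 23 mm in diameter, 16 mm tall, bore 9.8 mm wide and 14 mm deep, open on top. Origin: centre of its underside, 108 mm above the bench; y axis along the row. A column fully home stands with its barrel on the port's top, its origin 3.5 mm above the port's
- port_b: one of five like blue round ports in a row on the lid, 42 mm apart, letters in any order; two are empty, look which. 23 mm in diameter, 16 mm tall, bore 9.8 mm wide and 14 mm deep, open on top. Origin: centre of its underside, 108 mm above the bench; y axis along the row. A column fully home stands with its barrel on the port's top, its origin 3.5 mm above the port's
- port_c: one of five like blue round ports in a row on the lid, 42 mm apart, letters in any order; two are empty, look which. 23 mm in diameter, 16 mm tall, bore 9.8 mm wide and 14 mm deep, open on top. Origin: centre of its underside, 108 mm above the bench; y axis along the row. A column fully home stands with its barrel on the port's top, its origin 3.5 mm above the port's
- port_d: one of five like blue round ports in a row on the lid, 42 mm apart, letters in any order; two are empty, look which. 23 mm in diameter, 16 mm tall, bore 9.8 mm wide and 14 mm deep, open on top. Origin: centre of its underside, 108 mm above the bench; y axis along the row. A column fully home stands with its barrel on the port's top, its origin 3.5 mm above the port's
- port_e: one of five like blue round ports in a row on the lid, 42 mm apart, letters in any order; two are empty, look which. 23 mm in diameter, 16 mm tall, bore 9.8 mm wide and 14 mm deep, open on top. Origin: centre of its underside, 108 mm above the bench; y axis along the row. A column fully home stands with its barrel on the port's top, its origin 3.5 mm above the port's
- column_1: column already fitted in a port, to be left alone: white plastic, 78 mm tall, about 25 g: barrel 15.6 mm in diameter, under it a round-ended nose 7 mm in diameter and 12.5 mm long, on top a yellow rim 22.4 mm in diameter and 3.5 mm thick, red centre. Origin: lower end of the nose; z runs up its axis. Grip the barrel, 15 to 72 mm above the origin.
- column_2: column already fitted in a port, to be left alone: white plastic, 78 mm tall, about 25 g: barrel 15.6 mm in diameter, under it a round-ended nose 7 mm in diameter and 12.5 mm long, on top a yellow rim 22.4 mm in diameter and 3.5 mm thick, red centre. Origin: lower end of the nose; z runs up its axis. Grip the barrel, 15 to 72 mm above the origin.
- column_3: column already fitted in a port, to be left alone: white plastic, 78 mm tall, about 25 g: barrel 15.6 mm in diameter, under it a round-ended nose 7 mm in diameter and 12.5 mm long, on top a yellow rim 22.4 mm in diameter and 3.5 mm thick, red centre. Origin: lower end of the nose; z runs up its axis. Grip the barrel, 15 to 72 mm above the origin.
- spare_1: spare column upright in the black rack, origin 19.5 mm above the bench: white plastic, 78 mm tall, about 25 g: barrel 15.6 mm in diameter, under it a round-ended nose 7 mm in diameter and 12.5 mm long, on top a yellow rim 22.4 mm in diameter and 3.5 mm thick, red centre. Origin: lower end of the nose; z runs up its axis. Grip the barrel, 15 to 72 mm above the origin.
- spare_2: spare column upright in the black rack, origin 19.5 mm above the bench: white plastic, 78 mm tall, about 25 g: barrel 15.6 mm in diameter, under it a round-ended nose 7 mm in diameter and 12.5 mm long, on top a yellow rim 22.4 mm in diameter and 3.5 mm thick, red centre. Origin: lower end of the nose; z runs up its axis. Grip the barrel, 15 to 72 mm above the origin.
- spare_3: spare column upright in the black rack, origin 19.5 mm above the bench: white plastic, 78 mm tall, about 25 g: barrel 15.6 mm in diameter, under it a round-ended nose 7 mm in diameter and 12.5 mm long, on top a yellow rim 22.4 mm in diameter and 3.5 mm thick, red centre. Origin: lower end of the nose; z runs up its axis. Grip the barrel, 15 to 72 mm above the origin.
- spare_rack: black block 50 x 136 x 32 mm tall, fixed, with three holes 10 mm wide and 20 mm deep, 42 mm apart along its y axis, holding the three spares; origin: centre of its underside. One spare is left over and may stay there
- manifold: fixed; sizes in mm. Clear chamber, white lid (112 x 238, top 108 above the bench) and, on its -y side to y -255, a blue stand (deck at 100) with the hand pump. Origin: centre of the chamber's underside; y along the ports, away from the pump; x away from the robot. Gauge at x 36, y 100, 22 radius, up to 160 high; pump barrel at x -34, y -116 to -166, up to 136 high
- lever_axis (a point): point on the draw lever's upright turning axis, at mid-height of the steel arm, 130 mm above the bench
- lever_grip (a point): middle of the lever's red upright grip, a round post 18 mm in diameter, 134 to 188 mm above the bench, 125 mm from the axis, fixed on the end of a flat steel arm 14 mm wide and 8 mm thick that lies 126 to 134 mm above the bench
- draw_lever (a joint): turn of the lever in rad, 0 at rest on its stop, end stop 1.25; grows counter-clockwise from above: the grip moves away from the ports. At rest the grip points to manifold -x, turned 0.45 rad to the ports. A spring always pulls it back: 4.5 N at the grip at rest, 8 N at 0.9 rad. A click: the pull rises by 1 to 2 N on meeting a tooth, then falls by 1.5 to 3 N as the pawl drops behind it
- pawl_tip (a point): centre of the round brass pawl nose (3.5 mm radius) under the lever's tail, 60 mm from the lever's axis on the side opposite to the grip; it turns with the lever and rides up over the teeth against a spring
- tooth1 (a point): middle of the first tooth of the toothed quadrant, 60 mm from the lever's axis. Six teeth, 6 mm wide, 0.18 rad (10.8 mm) apart, counted the way the pawl moves as the lever is drawn. The quadrant is clamped anew each time: the pawl meets tooth 1 at 0.10 to 0.28 rad of lever turn. After four clicks it is in the notch between teeth 4 and 5, 0.63 rad past tooth 1
- amber_bottle: amber glass bottle with black cap, 64 mm in diameter, 125 mm tall, a bystander; origin: centre of its underside
- beaker: empty glass beaker, 64 mm in diameter, 85 mm tall, a bystander; origin: centre of its underside
- timer: white digital timer lying flat, 62 x 78 x 18 mm, a bystander; origin: centre of its underside

How it is judged (in metres and radians):
On the way:
1. a spare column stands fully home and upright in each of the two empty ports, let go, while the lever is still at rest (((horizontal distance between spare_1 and port_a below 0.004 m and z of spare_1 in the frame of port_a below 0.0065 m and angle between spare_1's own z axis and vertical below 0.12 rad) or (horizontal distance between spare_2 and port_a below 0.004 m and z of spare_2 in the frame of port_a below 0.0065 m and angle between spare_2's own z axis and vertical below 0.12 rad) or (horizontal distance between spare_3 and port_a below 0.004 m and z of spare_3 in the frame of port_a below 0.0065 m and angle between spare_3's own z axis and vertical below 0.12 rad)) and ((horizontal distance between spare_1 and port_b below 0.004 m and z of spare_1 in the frame of port_b below 0.0065 m and angle between spare_1's own z axis and vertical below 0.12 rad) or (horizontal distance between spare_2 and port_b below 0.004 m and z of spare_2 in the frame of port_b below 0.0065 m and angle between spare_2's own z axis and vertical below 0.12 rad) or (horizontal distance between spare_3 and port_b below 0.004 m and z of spare_3 in the frame of port_b below 0.0065 m and angle between spare_3's own z axis and vertical below 0.12 rad)) and horizontal distance between column_1 and port_c below 0.004 m and z of column_1 in the frame of port_c below 0.0065 m and angle between each of column_1, column_2, column_3's own z axis and vertical below 0.12 rad and horizontal distance between column_2 and port_d below 0.004 m and z of column_2 in the frame of port_d below 0.0065 m and horizontal distance between column_3 and port_e below 0.004 m and z of column_3 in the frame of port_e below 0.0065 m and value of joint draw_lever below 0.08 rad and contact force between each of spare_1, spare_2, spare_3 and the fingers below 0.2 N), for 0.2 s.
At the end, for the whole second after the job is handed in: All five ports hold a column: upright within 7 degrees, within 4 mm of centre and 3 mm of fully home. The fingers hold the lever (over 1 N) still, its pawl in the notch after the fourth tooth (32.8 to 41.5 mm from tooth 1, seen from above) (((horizontal distance between spare_1 and port_a below 0.004 m and z of spare_1 in the frame of port_a below 0.0065 m and angle between spare_1's own z axis and vertical below 0.12 rad) or (horizontal distance between spare_2 and port_a below 0.004 m and z of spare_2 in the frame of port_a below 0.0065 m and angle between spare_2's own z axis and vertical below 0.12 rad) or (horizontal distance between spare_3 and port_a below 0.004 m and z of spare_3 in the frame of port_a below 0.0065 m and angle between spare_3's own z axis and vertical below 0.12 rad)) and ((horizontal distance between spare_1 and port_b below 0.004 m and z of spare_1 in the frame of port_b below 0.0065 m and angle between spare_1's own z axis and vertical below 0.12 rad) or (horizontal distance between spare_2 and port_b below 0.004 m and z of spare_2 in the frame of port_b below 0.0065 m and angle between spare_2's own z axis and vertical below 0.12 rad) or (horizontal distance between spare_3 and port_b below 0.004 m and z of spare_3 in the frame of port_b below 0.0065 m and angle between spare_3's own z axis and vertical below 0.12 rad)) and horizontal distance between column_1 and port_c below 0.004 m and z of column_1 in the frame of port_c below 0.0065 m and angle between each of column_1, column_2, column_3's own z axis and vertical below 0.12 rad and horizontal distance between column_2 and port_d below 0.004 m and z of column_2 in the frame of port_d below 0.0065 m and horizontal distance between column_3 and port_e below 0.004 m and z of column_3 in the frame of port_e below 0.0065 m and horizontal distance between pawl_tip and tooth1 between 0.0328 and 0.0415 m and contact force between the fingers and draw_lever above 1 N and velocity of joint draw_lever between -0.05 and 0.05 rad/s); the arm keeps its last pose, push and grip.
It fails at once if the lever is drawn past the fifth click (horizontal distance between pawl_tip and tooth1 above 0.0443 m).
It fails at once if the amber bottle is shoved by more than 2 cm or tipped (distance of amber_bottle from where it was at the start of the episode above 0.02 m or angle between amber_bottle's own z axis and vertical above 0.3 rad).
It fails at once if the beaker is shoved by more than 2 cm or tipped (distance of beaker from where it was at the start of the episode above 0.02 m or angle between beaker's own z axis and vertical above 0.3 rad).
It fails at once if the timer is shoved by more than 2 cm or tipped (distance of timer from where it was at the start of the episode above 0.02 m or angle between timer's own z axis and vertical above 0.3 rad).
It fails at once if a column already fitted is pulled out or pushed over (distance of any of column_1, column_2, column_3 from where it was at the start of the episode above 0.015 m).
It also fails if it takes over 72 s, if anything falls off the work surface, if the arm or the gripper's body presses on something with over 40 N, if the wrist force passes 120 N, or if a joint passes its speed limit or range.

### The arm

A 7-joint arm with a two-finger parallel gripper is mounted at the origin on the work surface. World frame = base frame: x ahead of the robot, y to its left, z up, the work surface at z = 0. Lengths are in m, angles in degrees, forces in N, time in s.
With the tool pointing down it reaches from about 0.425 to 0.875 m from the base axis. Payload 4.7 kg.
Tool frame: the origin (TCP) lies midway between the tips of the shut fingers; the grasp point (between the pads) lies env.hold_point_z behind it (env.hold_point_z is the distance from the TCP to the grasp point, in m); x points along the fingers, z is the direction in which the jaws open and shut, and the axes are right-handed (so a half turn about x gives the same grasp; the last joint's range is limited). The gripper opens to 85 mm and grips with 20 to 120 N. Pads are 22 mm wide; open, the fingers measure 114 mm over their backs; the gripper's body (76 mm by 85 mm) begins 54 mm behind the grasp point. The pads swing forward as they close: fully open they stand 13 mm farther back than shut.
Start: joints at [-72.703, 18.392, -4.016, 83.108, 1.295, 78.541, -3.26], TCP at [0.185, 0.623, 0.231] pointing down, gripper open.
Joint ranges: [-163.93, 163.93], [-17.29, 119.83], [-79.2, 71.16], [3.27, 140.29], [-89.18, 269.18], [5.43, 117.66], [-154.24, 154.24]. Speed limits (degrees/s): [147.25, 147.25, 180, 180, 180, 180, 180].

### API

Orientations are given as [roll, pitch, yaw] about the fixed x, y, z axes, in that order (R = Rz(yaw) Ry(pitch) Rx(roll)).
In Python, from station import sensors, vision, workorder, boxes_of, outline_of, env gives the robot as it stands.
- The arm moves only by the tool carry_out, never from a script. Its argument "series" is one flat list of numbers, 7 for each row, row after row: the shift along the tool's x, y, z in cm, then the turn, a rotation vector about the tool's x, y, z in rad, then the finger opening in cm, from 0 to 8.54. A call has 1 to 10 rows; each row is the pose to reach, as a shift and turn from the pose commanded when the call began, along the tool's axes at that moment; what a row does not reach only later rows make up. A row lasts 1/12 s, in which the tool goes at most 41.7 mm and 7.16 degrees, less where a joint would pass 70% of its speed; a pose out of reach is approached as far as the arm can. A call with a gripper value outside its range is refused whole. The fingers move at their own pace and stop on an object; "grip_force" is the grip in N (left out, the last holds). Time passes only in rows, so rows that repeat a pose let the fingers close. It gives the time, the measured TCP pose, the force and the opening at its end, in the units of the state.
- sensors.read_state(): the state, without advancing time (a new reading comes with each control period).
- vision.snapshot(name): name is "side" or "top" or "wrist"; returns the picture (420x560x3 uint8, red, green, blue); there is no depth.
- vision.calibration(name): a dict with "fx", "fy", "cx", "cy" (pixels), "eye" and "attitude" of the camera in the world. Camera axes: x right, y up, looking along -z (the intrinsics and any distortion apply to the point x, -y, -z); pixel columns grow to the right and rows downward; lengths in m; the calibration is good to about 2 mm. A picture is of the moment at which its call begins: read the wrist's pose just before it. calibration takes no time and is no camera call; for the wrist camera it gives the pose at the moment of the call.
- workorder.job_done(): hands the job in, once; it reports no verdict.
Trained networks look in the newest picture that a camera, given by its name, has taken for a name from the list of things; names that differ only in an ending like _2 or _b are one class to them, and where a whole thing is asked for, a point or a joint stands for the part that bears it (a point fixed in the world has none). Each returns a list of dicts, best first, with "p" (0 to 1); they miss things now and then, are a little off and sometimes report something else, mostly with a low value. They report only what shows in the picture. A call takes as long as a camera call.
- boxes_of(camera, query): "extent" ([left, top, right, bottom] in pixels, round what is visible of it).
- outline_of(camera, query): "region" (420x560 bool, what is visible of it) and "extent" ([left, top, right, bottom] in pixels, round what is visible of it).
The state is a dict: "clock": time; "qpos": joint angles; "joint_velocities": joint speeds; "joint_torque": joint torques, N m; "eef_pos": TCP position; "ee_rot": TCP orientation; "contact_force": force on the tool from outside, world axes, zero at the start; "torque": the same for the moment, N m; "width": finger opening in m.
Only numpy, scipy, OpenCV 4.12 (cv2) and the standard library are available. Lean on these libraries where they do the work, as an engineer would, in place of code of your own. Each camera call takes 0.05 s, during which the arm holds its last target. There are 200 camera calls.

## Working session

There is one attempt and no reset: what is moved stays moved. The work goes in short steps, Python scripts to look and compute and a tool call to move; the robot and the scene stay as the last step left them, time stands still between calls to the robot, and variables do not carry over. Pictures are saved under pics/ and viewed, about 8 in all and at most 12, crops included, and the job is handed in when it is done.

Besides the shell and the picture viewer there is one more tool, called after "Request:" as name(argument=value, ...) on one line, values as JSON. carry_out: Moves the arm, as the interface text tells. Its arguments: {"type":"object","properties":{"series":{"type":"array","items":{"type":"number"}},"grip_force":{"type":"number"}},"required":["series"]}

```bash
mkdir -p pics; ls; cat > h.py <<'E'
import numpy as np, cv2
from scipy.spatial.transform import Rotation as R
from station import sensors, vision, workorder, boxes_of, outline_of, env
def snap(n,f):
    im=vision.snapshot(n); cv2.imwrite('pics/'+f,im[:,:,::-1]); return im
E
python3 - <<'E'
from h import *
for n in ('side','top'):
    snap(n,n+'0.png'); print(n,vision.calibration(n))
a=np.hstack([cv2.imread('pics/top0.png')]);
s=sensors.read_state();print(s,env.hold_point_z)
for n in ('top',):
  for q in ('port_a','spare_1','column_1','spare_rack','lever_grip','manifold','amber_bottle','beaker','timer'):
    print(n,q,[(np.round(b['extent']).tolist(),round(b['p'],2)) for b in boxes_of(n,q)])
E
```

```text
pics
side {'fx': 452.1752302052239, 'fy': 452.1752302052239, 'cx': 279.6852117031778, 'cy': 209.09753573832805, 'eye': array([0.40431118, 0.59925949, 0.82397617]), 'attitude': array([  41.46955465,   -0.60954219, -165.70844851])}
top {'fx': 530.64323532535, 'fy': 530.64323532535, 'cx': 285.0867502041959, 'cy': 204.86531098405246, 'eye': array([ 0.25009702, -0.04179462,  1.51992875]), 'attitude': array([ 1.25803544e+01, -6.64215540e-02, -8.77733686e+01])}
{'clock': 0.1, 'qpos': array([-72.70304683,  18.43573377,  -4.01480202,  83.17050642,
         1.2941813 ,  78.54079295,  -3.26019772]), 'joint_velocities': array([ 0.01704425,  0.02421536,  0.02730874, -0.2465921 ,  0.09858744,
        0.01684046,  0.1447056 ]), 'joint_torque': array([ 1.99580550e-04, -4.94877899e+01, -3.84142231e-01, -3.15208805e+01,
        1.29020671e-02,  7.42799457e-03, -2.67882177e-05]), 'eef_pos': array([0.18439894, 0.62277242, 0.2302996 ]), 'ee_rot': array([-177.18330877,   89.89803095, -103.67166318]), 'contact_force': array([-0.26265639,  0.08148602,  0.37349854]), 'torque': array([-0.04085077, -0.02433139
[... 351 characters left out ...]
, 179.0, 301.0, 245.0], 0.31)]
top column_1 [([172.0, 183.0, 184.0, 196.0], 0.47), ([181.0, 193.0, 192.0, 199.0], 0.46), ([262.0, 178.0, 302.0, 246.0], 0.45), ([241.0, 189.0, 250.0, 200.0], 0.38)]
top spare_rack [([357.0, 205.0, 406.0, 236.0], 0.85), ([263.0, 184.0, 298.0, 245.0], 0.57), ([260.0, 176.0, 296.0, 210.0], 0.3)]
top lever_grip [([258.0, 177.0, 299.0, 246.0], 0.97)]
top manifold [([170.0, 176.0, 312.0, 242.0], 0.95), ([238.0, 188.0, 248.0, 202.0], 0.54), ([398.0, 217.0, 407.0, 226.0], 0.46), ([263.0, 180.0, 300.0, 245.0], 0.37)]
top amber_bottle [([348.0, 142.0, 372.0, 172.0], 0.71)]
top beaker [([375.0, 148.0, 408.0, 177.0], 0.66)]
top timer [([167.0, 263.0, 200.0, 291.0], 0.82)]
```

```bash
python3 - <<'E'
import cv2
t=cv2.imread('pics/top0.png')[120:310,150:420]
cv2.imwrite('pics/top0c.png',cv2.resize(t,(800,563),interpolation=cv2.INTER_CUBIC))
E
```

```text
(no output)
```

View pics/top0c.png

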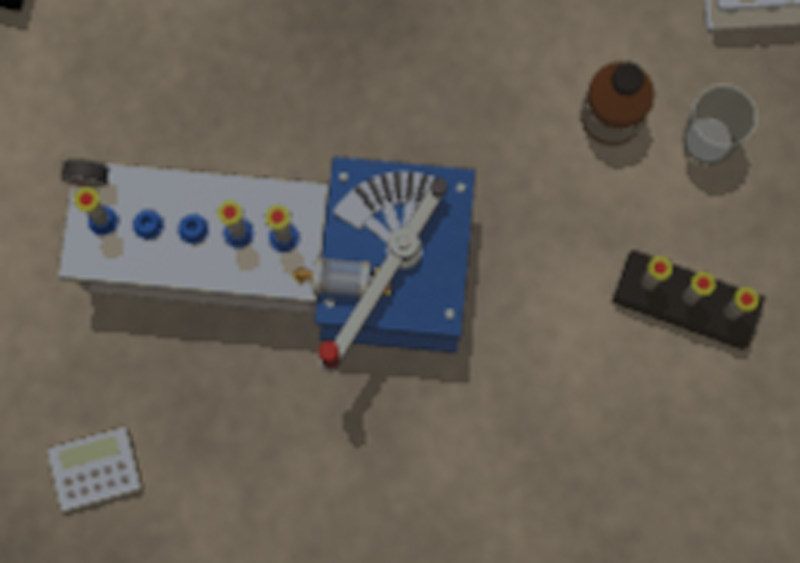

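View pics/side0.png

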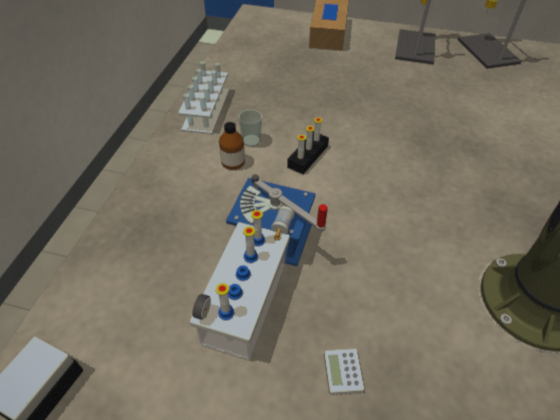

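Top view: the row has columns in ports 1, 4 and 5 counted from the +y (left) end; ports 2 and 3 (crop px 148,223 and 192,228) are empty. The rack sits at right (crop 690,298), the red grip at crop (330,352). The side view agrees.

```bash
cat >> h.py <<'E'
def ray(c,u,v):
    Rm=R.from_euler('xyz',c['attitude'],degrees=True).as_matrix()
    d=Rm@np.array([(u-c['cx'])/c['fx'],-(v-c['cy'])/c['fy'],-1.]); return np.array(c['eye']),d
def at_z(c,u,v,z):
    e,d=ray(c,u,v); return e+d*(z-e[2])/d[2]
def proj(c,p):
    Rm=R.from_euler('xyz',c['attitude'],degrees=True).as_matrix()
    q=Rm.T@(np.asarray(p)-c['eye']); return np.array([c['cx']-c['fx']*q[0]/q[2],c['cy']+c['fy']*q[1]/q[2]])
def blobs(im,cond,amin=6):
    n,l,s,ce=cv2.connectedComponentsWithStats(cond.astype(np.uint8),connectivity=8)
    return [(ce[i],s[i]) for i in range(1,n) if s[i][4]>=amin]
E
python3 - <<'E'
from h import *
for n in ('top','side'):
    im=cv2.imread(f'pics/{n}0.png'); c=vision.calibration(n)
    hsv=cv2.cvtColor(im,cv2.COLOR_BGR2HSV).astype(int); H,S,V=hsv[...,0],hsv[...,1],hsv[...,2]
    print(n,'rims (yellow+red)')
    m=((H<33)|(H>172))&(S>165)&(V>100)
    for ce,s in blobs(im,m,12):
        print(ce.round(1),s,'z.0975',at_z(c,*ce,.0975)[:2].round(4),'z.1895',at_z(c,*ce,.1895)[:2].round(4),'z.188',at_z(c,*ce,.188)[:2].round(4))
    print('blue')
    m=(H>100)&(H<125)&(S>130)&(V>50)
    for ce,s in blobs(im,m,15): print(ce.round(1),s,at_z(c,*ce,.12)[:2].round(4))
E
```

```text
top rims (yellow+red)
[178.9 187.1] [176 184   7   7  35] z.0975 [0.6061 0.2644] z.1895 [0.5831 0.2446] z.188 [0.5835 0.2449]
[227. 191.] [225 189   5   5  21] z.0975 [0.6003 0.1307] z.1895 [0.5776 0.1196] z.188 [0.578  0.1198]
[243.1 192.4] [241 191   5   4  17] z.0975 [0.598 0.086] z.1895 [0.5755 0.0778] z.188 [0.5759 0.0779]
[372.5 210.3] [370 208   6   6  32] z.0975 [ 0.5614 -0.271 ] z.1895 [ 0.5412 -0.2562] z.188 [ 0.5416 -0.2564]
[387.  215.4] [384 213   7   6  32] z.0975 [ 0.5488 -0.3108] z.1895 [ 0.5295 -0.2934] z.188 [ 0.5298 -0.2937]
[401.7 220.5] [399 218   7   6  36] z.0975 [ 0.5361 -0.3508] z.1895 [ 0.5176 -0.3308] z.188 [ 0.5179 -0.3312]
[260.4 238. ] [258 236   6   5  25] z.0975 [0.4727 0.0321] z.1895 [0.4583 0.0273] z.188 [0.4586 0.0274]
blue
[287.9 206.8] [ 259  174   51   63 1373] [ 0.5574 -0.0392]
[184.7 195.2] [180 190   9   9  36] [0.5786 0.2419]
[199.5 195.4] [195 191  10   9  66] [0.5797 0.2018]
[214.7 196.9] [211 193   9   9  66] [0.5769 0.1602]
[230.7 199.7] [226 195   9   8  29] [0.5708 0.1164]
[245.6 201.4] [241 197   9   8  29] [0.5678 0.0759]
[262.1 225.2
[... 1077 characters left out ...]
75 [0.6095 0.1933] z.1895 [0.5835 0.2447] z.188 [0.5839 0.2439]
blue
[230.3   6.1] [205   0  69  18 695] [ 0.9444 -0.8641]
[329.9  11.6] [323   4  15  16 185] [ 0.6066 -0.9158]
[238.3 207.5] [227 179  27  46 294] [0.6349 0.0123]
[296.7 196.4] [267 183  48  29 447] [ 0.5244 -0.0499]
[262.9 193.2] [258 188  10   9  37] [ 0.5966 -0.0403]
[268.5 218.3] [262 210  15  19 202] [0.5666 0.0246]
[296.7 239.1] [286 214  25  51 715] [0.4989 0.0622]
[258.9 241. ] [254 236  11  10  63] [0.5694 0.0854]
[250.4 257.4] [244 252  13  10  83] [0.5742 0.1273]
[242.6 272.7] [236 266  14  14 152] [0.5782 0.1639]
[234.6 291.5] [228 284  14  15 159] [0.58   0.2056]
[225.9 313.9] [219 307  15  13 105] [0.5807 0.2516]
```

```bash
cat >> h.py <<'E'
def pose():
    s=sensors.read_state(); return s,np.array(s['eef_pos']),R.from_euler('xyz',s['ee_rot'],degrees=True).as_matrix()
def target_R(jaw_deg):
    a=np.radians(jaw_deg); z=np.array([np.cos(a),np.sin(a),0]); x=np.array([0,0,-1.]); return np.column_stack([x,np.cross(z,x),z])
def go(pts,p0=None,R0=None):
    """pts: list of (x,y,z,jaw_deg); prints tool-frame shift cm and rotvec"""
    s,p,Rm=pose()
    p=p if p0 is None else p0; Rm=Rm if R0 is None else R0
    for q in pts:
        d=Rm.T@(np.array(q[:3])-p)*100; T=target_R(q[3])
        best=min((R.from_matrix(Rm.T@target_R(q[3]+k)).as_rotvec() for k in (0,180)),key=np.linalg.norm)
        print(np.round(d,2).tolist(),np.round(best,3).tolist())
E
python3 - <<'E'
from h import *
s,p,Rm=pose(); print(p,Rm.round(3), 'jaw',np.degrees(np.arctan2(Rm[1,2],Rm[0,2])))
c=vision.calibration('top')
print('axis est px',proj(c,(.5687,-.0308,.145)),'seen 286.4,202.7')
print('wrist',vision.calibration('wrist'))
go([(.36,.53,.25,80),(.50,.35,.25,50),(.58,.1,.25,20),(.5618,-.2712,.25,-18)])
E
```

```text
[0.18450926 0.62326082 0.23134537] [[ 0.    -0.959  0.284]
 [ 0.     0.284  0.959]
 [-1.    -0.     0.   ]] jaw 73.51178620366656
axis est px [285.01087934 200.47968763] seen 286.4,202.7
wrist {'fx': 341.12667426469653, 'fy': 341.12667426469653, 'cx': 277.54489388843496, 'cy': 210.0023040625376, 'eye': array([0.11202124, 0.64410706, 0.37393645]), 'attitude': array([-1.69195883e+01,  2.46223151e-02,  7.35149930e+01])}
[-1.86, -19.47, -3.96] [-0.113, 0.0, 0.0]
[-1.86, -38.01, -17.25] [0.41, 0.0, 0.0]
[-1.86, -52.77, -38.95] [0.934, 0.0, 0.0]
[-1.87, -61.56, -75.06] [-1.544, 0.0, 0.0]
```

Request:
carry_out(series=[-1.9,-19.5,-4,0.6,0,0,4.5,-1.9,-19.5,-4,0.6,0,0,4.5,-1.9,-19.5,-4,0.6,0,0,4.5,-1.9,-19.5,-4,0.6,0,0,4.5,-1.9,-19.5,-4,0.6,0,0,4.5,-1.9,-38,-17.3,1.2,0,0,4.5,-1.9,-38,-17.3,1.2,0,0,4.5,-1.9,-38,-17.3,1.2,0,0,4.5,-1.9,-38,-17.3,1.2,0,0,4.5,-1.9,-38,-17.3,1.2,0,0,4.5])

```text
clock: 1.38
eef_pos: [0.4888, 0.3632, 0.2507]
ee_rot: [51.9, 90.0, 56.3]
contact_force: [1.1, 0.5, 0.3]
width: 0.0449
```

```bash
python3 - <<'E'
from h import *
s,p,Rm=pose(); print(p, 'jaw',np.degrees(np.arctan2(Rm[1,2],Rm[0,2])),s['clock'],s['qpos'])
go([(.58,.1,.25,-5),(.5618,-.2712,.25,-18)])
c=vision.calibration('top'); print(at_z(c,357,162,0),at_z(c,389,167,0))
E
```

```text
[0.48880841 0.36324547 0.25069346] jaw 4.420496488012241 1.3833 [-52.86209978  12.89162938  16.33796894  88.36673193  -3.67894538
  79.22295186 -31.80822638]
[0.06, -26.95, 7.06] [0.164, 0.0, -0.001]
[0.03, -63.82, 2.39] [0.391, 0.0, -0.001]
[ 0.72869731 -0.24007076  0.        ] [ 7.16872232e-01 -3.35613697e-01  2.22044605e-16]
```

Request:
carry_out(series=[0,-27,7,0.39,0,0,4.5,0,-27,7,0.39,0,0,4.5,0,-27,7,0.39,0,0,4.5,0,-27,7,0.39,0,0,4.5,0,-27,7,0.39,0,0,4.5,0,-27,7,0.39,0,0,4.5,0,-63.8,2.4,0.39,0,0,4.5,0,-63.8,2.4,0.39,0,0,4.5,0,-63.8,2.4,0.39,0,0,4.5,0,-63.8,2.4,0.39,0,0,4.5])

```text
clock: 2.22
eef_pos: [0.5678, -0.0396, 0.2507]
ee_rot: [47.5, 89.9, 29.9]
contact_force: [1.1, -0.1, -0.2]
width: 0.0448
```

```bash
python3 - <<'E'
from h import *
s,p,Rm=pose(); print(p, 'jaw',np.degrees(np.arctan2(Rm[1,2],Rm[0,2])),s['clock'],s['qpos'])
go([(.5618,-.2712,.20,-18)])
E
```

```text
[ 0.56775262 -0.0396003   0.25066253] jaw -17.575986770908184 2.2167 [-29.05606652   8.48829893  33.95188863  94.50140249  -4.86033347
  78.4343999  -11.99914891]
[5.05, -22.26, 6.42] [0.007, 0.001, -0.001]
```

Request:
carry_out(series=[0,-22.2,6.4,0,0,0,4.5,0,-22.2,6.4,0,0,0,4.5,0,-22.2,6.4,0,0,0,4.5,0,-22.2,6.4,0,0,0,4.5,0,-22.2,6.4,0,0,0,4.5,0,-22.2,6.4,0,0,0,4.5,3,-22.2,6.4,0,0,0,4.5,5,-22.2,6.4,0,0,0,4.5,5,-22.2,6.4,0,0,0,4.5])

```text
clock: 2.97
eef_pos: [0.5595, -0.2679, 0.196]
ee_rot: [176.8, 89.6, 159.2]
contact_force: [0.2, 1.0, -0.0]
width: 0.0451
```

```bash
python3 - <<'E'
from h import *
s,p,Rm=pose(); print(p, 'jaw',np.degrees(np.arctan2(Rm[1,2],Rm[0,2])),s['clock'],s['qpos'])
im=snap('wrist','w1.png'); c=vision.calibration('wrist')
h=cv2.cvtColor(cv2.imread('pics/w1.png'),cv2.COLOR_BGR2HSV).astype(int)
for ce,st in blobs(im,((h[...,0]<33)|(h[...,0]>172))&(h[...,1]>165)&(h[...,2]>100),60): print(ce.round(1),st,at_z(c,*ce,.0975).round(4))
go([(.5618,-.2712,.0505,-18)])
E
```

```text
[ 0.55948393 -0.26786294  0.19599386] jaw -17.659443007705576 2.9667 [ -9.9156413   19.12169601  41.17457892  91.34584772 -12.84564938
  74.82037573  15.50254253]
[285.6 215.8] [271 201  30  28 482] [ 0.5633 -0.2739  0.0975]
[284.5 265.4] [271 253  28  25 548] [ 0.5504 -0.3128  0.0975]
[283.8 312.2] [271 301  27  23 459] [ 0.5373 -0.3528  0.0975]
[14.78, -0.3, 0.27] [0.007, -0.004, -0.0]
```

View pics/w1.png

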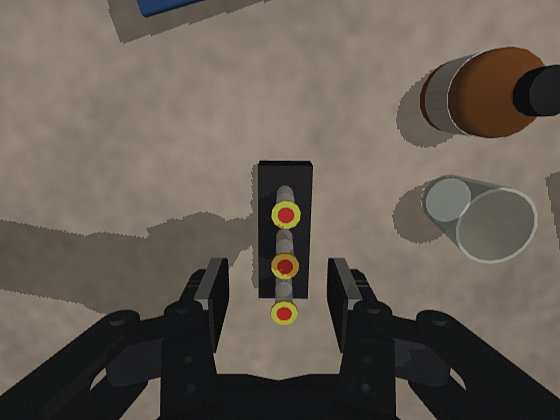

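Request:
carry_out(series=[0,0,0,0,0,0,4.5,0,0,0,0,0,0,4.5])

```text
clock: 3.18
eef_pos: [0.563, -0.2686, 0.2021]
ee_rot: [1.5, 89.8, -16.0]
contact_force: [-0.6, -0.4, 0.3]
width: 0.0453
```

```bash
python3 - <<'E'
from h import *
s,p,Rm=pose(); print(p, 'jaw',np.degrees(np.arctan2(Rm[1,2],Rm[0,2])),s['clock'],s['contact_force'])
im=snap('wrist','w2.png'); c=vision.calibration('wrist')
h=cv2.cvtColor(cv2.imread('pics/w2.png'),cv2.COLOR_BGR2HSV).astype(int)
for ce,st in blobs(im,((h[...,0]<33)|(h[...,0]>172))&(h[...,1]>165)&(h[...,2]>100),60): print(ce.round(1),st,at_z(c,*ce,.0975).round(4))
go([(.5622,-.2718,.0505,-18)])
E
```

```text
[ 0.5629844  -0.2685754   0.20205156] jaw -17.53146929680806 3.1833 [-0.6147606  -0.42483259  0.30966869]
[279.3 213.7] [266 199  28  28 470] [ 0.562  -0.2732  0.0975]
[278.6 262.5] [266 251  27  24 520] [ 0.5493 -0.3118  0.0975]
[278.  308.3] [265 297  27  23 435] [ 0.5362 -0.3515  0.0975]
[15.16, -0.32, -0.02] [0.008, 0.003, -0.0]
```

Request:
carry_out(series=[4,-0.34,0,0.008,0.003,0,4.5,8,-0.34,0,0.008,0.003,0,4.5,11.5,-0.34,0,0.008,0.003,0,4.5,14.2,-0.34,0,0.008,0.003,0,4.5,15.2,-0.34,0,0.008,0.003,0,4.5,15.2,-0.34,0,0.008,0.003,0,4.5,15.2,-0.34,0,0.008,0.003,0,1,15.2,-0.34,0,0.008,0.003,0,1,15.2,-0.34,0,0.008,0.003,0,1,15.2,-0.34,0,0.008,0.003,0,1], grip_force=40)

```text
clock: 4.07
eef_pos: [0.5628, -0.2727, 0.051]
ee_rot: [6.9, 89.9, -11.2]
contact_force: [0.2, -0.1, 5.8]
width: 0.0168
```

```bash
python3 - <<'E'
from h import *
s,p,Rm=pose(); print(p,Rm.round(3), 'jaw',np.degrees(np.arctan2(Rm[1,2],Rm[0,2])),s['clock'],s['contact_force'],s['width'])
E
```

```text
[ 0.56280641 -0.27269485  0.05099243] [[ 0.002  0.31   0.951]
 [-0.     0.951 -0.31 ]
 [-1.     0.     0.002]] jaw -18.03878960446012 4.0667 [ 0.16790076 -0.14084464  5.80589384] 0.016795358496063773
```

Request:
carry_out(series=[-2,0,0,0,0,0,1,-6,0,0,0,0,0,1,-10,0,0,0,0,0,1,-14,0,0,0,0,0,1,-18,0,0,0,0,0,1,-21,0,0,0,0,0,1,-21,4,-1.1,-0.05,0,0,1,-21,8,-2.2,-0.1,0,0,1,-21,12,-3.4,-0.15,0,0,1,-21,16,-4.5,-0.2,0,0,1])

```text
clock: 4.9
eef_pos: [0.568, -0.1046, 0.2597]
ee_rot: [120.2, 89.9, 113.7]
contact_force: [0.7, -0.1, -0.7]
width: 0.0168
```

```bash
python3 - <<'E'
from h import *
s,p,Rm=pose(); print(p, 'jaw',np.degrees(np.arctan2(Rm[1,2],Rm[0,2])),s['clock'],s['contact_force'],s['width'],s['qpos'])
go([(.5812,.2028,.26,-3)])
E
```

```text
[ 0.56803782 -0.10463047  0.259705  ] jaw -6.519386497375191 4.9 [ 0.70023984 -0.06950328 -0.68798037] 0.016757479187230608 [-23.9949849    9.71081504  36.20653832  92.52198374  -5.89593716
  79.72919841   6.3597057 ]
[0.02, 30.69, -2.18] [-0.061, -0.001, -0.002]
```

Request:
carry_out(series=[0,4,-0.3,-0.06,0,0,1,0,8,-0.6,-0.06,0,0,1,0,12,-0.9,-0.06,0,0,1,0,16,-1.2,-0.06,0,0,1,0,20,-1.5,-0.06,0,0,1,0,24,-1.8,-0.06,0,0,1,0,28,-2,-0.06,0,0,1,0,30.7,-2.2,-0.06,0,0,1,0,30.7,-2.2,-0.06,0,0,1,0,30.7,-2.2,-0.06,0,0,1])

```text
clock: 5.73
eef_pos: [0.5811, 0.2039, 0.2589]
ee_rot: [161.1, 89.8, 158.2]
contact_force: [1.0, -0.8, 0.0]
width: 0.0175
```

```bash
python3 - <<'E'
from h import *
s,p,Rm=pose(); print(p, Rm.round(4),'jaw',np.degrees(np.arctan2(Rm[1,2],Rm[0,2])),s['clock'],s['contact_force'],s['width'],s['qpos'])
for n in ('wrist','side','top'): snap(n,n+'3.png')
a=cv2.imread('pics/wrist3.png'); b=cv2.imread('pics/side3.png')[150:360,160:340]
cv2.imwrite('pics/c3.png',np.hstack([a[:, 130:430],cv2.resize(b,(360,420),interpolation=cv2.INTER_CUBIC)]))
c=vision.calibration('wrist')
h=cv2.cvtColor(a,cv2.COLOR_BGR2HSV).astype(int)
for ce,st in blobs(a,((h[...,0]<33)|(h[...,0]>172))&(h[...,1]>165)&(h[...,2]>100),60): print(ce.round(1),st,at_z(c,*ce,.1895).round(4))
for ce,st in blobs(a,(h[...,0]>100)&(h[...,0]<125)&(h[...,1]>130)&(h[...,2]>50),60): print('blue',ce.round(1),st,at_z(c,*ce,.12).round(4))
go([(.5812,.2028,.16,-3)])
E
```

```text
[0.58114883 0.20391973 0.25894267] [[-2.600e-03  5.060e-02  9.987e-01]
 [ 1.000e-03  9.987e-01 -5.060e-02]
 [-1.000e+00  9.000e-04 -2.700e-03]] jaw -2.9009554935785666 5.7333 [ 0.98667158 -0.80686576  0.03630054] 0.017463085882637133 [-42.11990968  14.13041705  24.67707538  86.74156479  -6.03581681
  80.54970867 -19.99758278]
[280.4 165.9] [264 146  34  35 140] [0.5846 0.2374 0.1895]
[280.7 163.4] [271 154  20  20 320] [0.5849 0.2389 0.1895]
[277.5 335.3] [ 247  308   62   55 2689] [0.5756 0.1128 0.1895]
[278.9 374.6] [267 369  26  11 192] [0.5746 0.0775 0.1895]
blue [279.8 140.9] [264 132  34  23 361] [0.585  0.2461 0.12  ]
blue [280.  196.5] [265 181  32  32 742] [0.5826 0.1994 0.12  ]
blue [280. 236.] [265 227  31  22 394] [0.5806 0.1634 0.12  ]
blue [293.5 365. ] [289 352  16  26  95] [0.5864 0.0245 0.12  ]
blue [264.3 368.5] [261 360   9  18 119] [0.5569 0.0219 0.12  ]
[9.93, 0.33, -0.09] [-0.005, -0.002, -0.0]
```

View pics/c3.png

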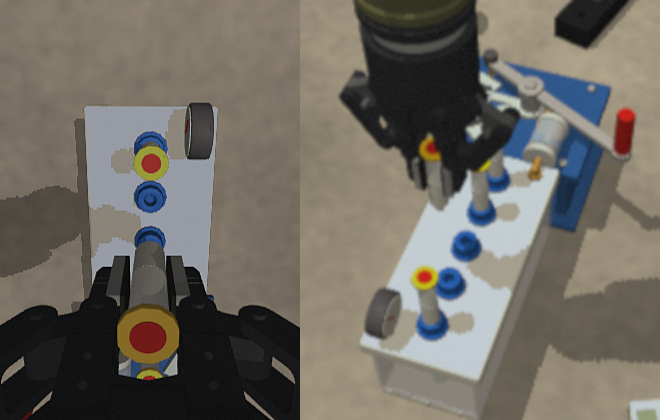

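Ports 2 and 3 are empty; the column is held straight, its rim showing in the side view. I now measure the held rim and the ports in the same cameras.

```bash
cat >> h.py <<'E'
def hs(n,f):
    im=snap(n,f); c=vision.calibration(n); return cv2.cvtColor(cv2.imread('pics/'+f),cv2.COLOR_BGR2HSV).astype(int),c
def rimmask(h): return ((h[...,0]<33)|(h[...,0]>172))&(h[...,1]>165)&(h[...,2]>90)
def bluemask(h): return (h[...,0]>100)&(h[...,0]<125)&(h[...,1]>130)&(h[...,2]>50)
E
python3 - <<'E'
from h import *
s,p,Rm=pose(); print(p,s['clock'],s['joint_velocities'].round(2))
a,c=hs('wrist','w4.png')
for ce,st in blobs(a,rimmask(a),60): print(ce.round(1),st,at_z(c,*ce,.1895).round(4))
for ce,st in blobs(a,bluemask(a),60): print('blue',ce.round(1),st,at_z(c,*ce,.12).round(4))
zr=p[2]+.0465
a,c=hs('side','s4.png')
for ce,st in blobs(a,rimmask(a),20):
  if ce[1]>190: print('side',ce.round(1),st,'held?',at_z(c,*ce,zr).round(4),at_z(c,*ce,.1895).round(4))
E
```

```text
[0.58211311 0.19936865 0.25934024] 5.8833 [ 0.55 -0.19  0.22  0.23 -0.33 -0.13  0.  ]
[277.3 160.4] [261 140  35  33 125] [0.5829 0.2408 0.1895]
[278.2 156. ] [269 146  20  21 326] [0.5836 0.2435 0.1895]
[277.7 339.2] [ 247  308   62   72 3098] [0.5755 0.1093 0.1895]
blue [278.1 134.6] [262 126  34  22 328] [0.584  0.2511 0.12  ]
blue [278.4 191.3] [263 176  32  32 743] [0.5815 0.204  0.12  ]
blue [278.6 233. ] [264 222  30  24 507] [0.5795 0.1662 0.12  ]
blue [263.3 367.5] [261 360   8  18  84] [0.5559 0.0232 0.12  ]
side [321.7 214.9] [318 205   9  22 155] held? [0.4476 0.1493 0.3058] [0.4573 0.0483 0.1895]
side [224.2 223.7] [220 218  10  11  83] held? [0.5845 0.2033 0.3058] [0.625  0.1144 0.1895]
side [250.8 233. ] [246 230   9   6  25] held? [0.5413 0.2101 0.3058] [0.572  0.1227 0.1895]
side [222.2 288.8] [217 284  12  11 101] held? [0.5507 0.3098 0.3058] [0.5836 0.2448 0.1895]
```

Request:
carry_out(series=[2.5,0,0,0,0,0,1,5,0,0,0,0,0,1,7,0,0,0,0,0,1,8.5,0,0,0,0,0,1,9.2,0,0,0,0,0,1,9.2,0,0,0,0,0,1,9.2,0,0,0,0,0,1,9.2,0,0,0,0,0,1,9.2,0,0,0,0,0,1])

```text
clock: 6.73
eef_pos: [0.5823, 0.2017, 0.1683]
ee_rot: [107.2, 89.9, 104.1]
contact_force: [0.4, -0.3, -1.0]
width: 0.0165
```

```bash
python3 - <<'E'
from h import *
s,p,Rm=pose(); print(p,Rm.round(3).tolist(),s['clock'],s['joint_velocities'].round(2),s['contact_force'],s['width'])
zr=p[2]+.0465
for n in('side','top'):
 a,c=hs(n,n+'5.png')
 for ce,st in blobs(a,rimmask(a),8):
  if ce[1]>185 and n=='side' or ce[0]<300 and n=='top': print(n,ce.round(1),st,'held?',at_z(c,*ce,zr).round(4),at_z(c,*ce,.1895).round(4))
a,c=hs('wrist','w5.png')
for ce,st in blobs(a,rimmask(a),60): print(ce.round(1),st,'held',at_z(c,*ce,zr).round(4),at_z(c,*ce,.1895).round(4))
for ce,st in blobs(a,bluemask(a),60): print('blue',ce.round(1),st,at_z(c,*ce,.12).round(4))
b=cv2.imread('pics/side5.png')[180:330,190:290]
cv2.imwrite('pics/c5.png',np.hstack([cv2.imread('pics/w5.png')[60:400,150:410],cv2.resize(b,(227,340),interpolation=cv2.INTER_CUBIC)]))
E
```

```text
[0.58230328 0.2016772  0.16828954] [[-0.001, 0.055, 0.998], [0.002, 0.998, -0.055], [-1.0, 0.002, -0.001]] 6.7333 [-0.07  0.05 -0.12  0.07 -0.06 -0.17  0.09] [ 0.37850935 -0.26880901 -0.98378504] 0.016549711140705775
side [321.7 214.9] [318 205   9  22 155] held? [0.4552 0.0702 0.2148] [0.4573 0.0483 0.1895]
side [256.1 214.3] [251 210  11   9  75] held? [0.5685 0.0986 0.2148] [0.5753 0.0778 0.1895]
side [252.8 230.6] [252 228   3   6  15] held? [0.5635 0.1357 0.2148] [0.5702 0.1165 0.1895]
side [277.5 234.5] [276 230   4   9  17] held? [0.5203 0.1331 0.2148] [0.5251 0.1137 0.1895]
side [228.1 260.2] [224 255  10  10  70] held? [0.5849 0.2053 0.2148] [0.5924 0.1889 0.1895]
side [222.3 288.8] [217 284  12  11 102] held? [0.5764 0.2588 0.2148] [0.5835 0.2447 0.1895]
top [227. 191.] [225 189   5   5  21] held? [0.5714 0.1165 0.2148] [0.5776 0.1196 0.1895]
top [243.2 192.6] [241 191   5   4  16] held? [0.5688 0.0751 0.2148] [0.575  0.0774 0.1895]
top [260.4 238.4] [258 236   6   6  29] held? [0.4535 0.0259 0.2148] [0.4574 0.0272 0.1895]
[278.6 200.7] [ 250  167   59   57 1708] held [0.5834 0.2493 0.2148] [0.5831 0.2424 0.1895]
[277.5 335.1] [ 247  308   62   55 2742] held [0.5806 0.2035 0.2148] [0.5795 0.1845 0.1895]
blue [279. 154.] [255 139  49  36 827] [0.5839 0.2502 0.12  ]
blue [278.9 232.7] [257 219  45  29 833] [0.5813 0.2037 0.12  ]
```

View pics/c5.png

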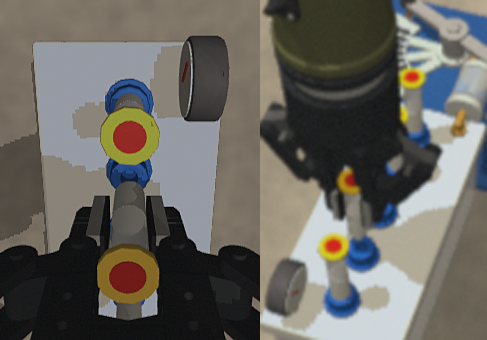

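Request:
carry_out(series=[0.4,-0.12,0,0,0,0,1,0.8,-0.12,0,0,0,0,1,1.2,-0.12,0,0,0,0,1,1.6,-0.12,0,0,0,0,1,1.6,-0.12,0,0,0,0,1])

```text
clock: 7.3
eef_pos: [0.5808, 0.2003, 0.1494]
ee_rot: [-179.8, 89.8, 177.1]
contact_force: [-0.9, -0.4, -0.3]
width: 0.0165
```

Request:
carry_out(series=[0.3,0,0,0,0,0,1,0.5,0,0,0,0,0,1,0.5,0,0,0,0,0,1])

```text
clock: 7.55
eef_pos: [0.581, 0.2003, 0.1451]
ee_rot: [174.6, 89.8, 171.4]
contact_force: [-0.9, 0.0, -0.4]
width: 0.0166
```

Request:
carry_out(series=[0.2,0,0,0,0,0,1,0.35,0,0,0,0,0,1,0.35,0,0,0,0,0,1])

```text
clock: 7.8
eef_pos: [0.5818, 0.2008, 0.143]
ee_rot: [128.3, 89.9, 125.1]
contact_force: [0.4, -0.0, 2.3]
width: 0.0165
```

Request:
carry_out(series=[0.2,0,0,0,0,0,1,0.2,0,0,0,0,0,1])

```text
clock: 7.97
eef_pos: [0.5827, 0.2012, 0.1428]
ee_rot: [81.1, 89.8, 78.0]
contact_force: [-0.8, -0.7, 10.6]
width: 0.0168
```

Request:
carry_out(series=[0,0,0,0,0,0,4.5,0,0,0,0,0,0,4.5,0,0,0,0,0,0,4.5,0,0,0,0,0,0,4.5,-2.5,0,0,0,0,0,4.5,-6,0,0,0,0,0,4.5,-10,0,0,0,0,0,4.5,-12,0,0,0,0,0,4.5])

```text
clock: 8.63
eef_pos: [0.5829, 0.2005, 0.2646]
ee_rot: [62.4, 89.8, 59.3]
contact_force: [0.3, 0.3, 1.1]
width: 0.045
```

```bash
python3 - <<'E'
from h import *
s,p,Rm=pose(); print(p,s['clock'],s['contact_force'],s['width'])
for n in('side','top'):
 a,c=hs(n,n+'6.png')
 for ce,st in blobs(a,rimmask(a),8):
  if ce[1]>185 and n=='side' or ce[0]<300 and n=='top': print(n,ce.round(1),st,at_z(c,*ce,.1895).round(4))
go([(.5358,-.3505,.263,-18)])
E
```

```text
[0.58291639 0.20048072 0.2646188 ] 8.6333 [0.26598547 0.2725875  1.08220714] 0.04503099868056684
side [321.7 214.9] [318 205   9  22 155] [0.4573 0.0483 0.1895]
side [253.3 215. ] [252 211   4   8  18] [0.5797 0.0808 0.1895]
side [277.4 234.2] [276 230   4   9  18] [0.5254 0.1131 0.1895]
side [232.  268.2] [227 264  11  10  89] [0.5809 0.2029 0.1895]
side [222.2 288.8] [217 284  12  11 101] [0.5836 0.2448 0.1895]
top [195.5 188.6] [193 186   6   6  31] [0.5809 0.2015 0.1895]
top [227. 191.] [225 189   5   5  21] [0.5776 0.1196 0.1895]
top [243.  192.5] [241 191   5   4  16] [0.5753 0.0781 0.1895]
top [260.5 238.5] [258 236   6   6  30] [0.4572 0.027  0.1895]
[-0.06, -55.31, -1.76] [0.259, 0.004, -0.005]
```

Request:
carry_out(series=[0,-4,-0.1,0.03,0,0,4.5,0,-8,-0.2,0.06,0,0,4.5,0,-12,-0.4,0.1,0,0,4.5,0,-16,-0.5,0.13,0,0,4.5,0,-20,-0.6,0.16,0,0,4.5,0,-24,-0.8,0.19,0,0,4.5,0,-28,-0.9,0.22,0,0,4.5,0,-32,-1,0.26,0,0,4.5,0,-36,-1.1,0.26,0,0,4.5,0,-40,-1.3,0.26,0,0,4.5])

```text
clock: 9.57
eef_pos: [0.5457, -0.1998, 0.2587]
ee_rot: [177.9, 89.7, 159.9]
contact_force: [1.4, 0.6, 0.0]
width: 0.0447
```

```bash
python3 - <<'E'
from h import *
s,p,Rm=pose(); print(p,s['clock'])
go([(.5360,-.3505,.21,-18)])
E
```

```text
[ 0.54565184 -0.19983911  0.25870227] 9.5667
[4.85, -14.63, 3.77] [-0.001, -0.004, -0.0]
```

Request:
carry_out(series=[0,-4,1,0,0,0,4.5,0,-8,2,0,0,0,4.5,1,-12,3,0,0,0,4.5,3,-14.6,3.8,0,0,0,4.5,4.8,-14.6,3.8,0,0,0,4.5,4.8,-14.6,3.8,0,0,0,4.5,4.8,-14.6,3.8,0,0,0,4.5,4.8,-14.6,3.8,0,0,0,4.5])

```text
clock: 10.23
eef_pos: [0.5382, -0.3475, 0.2119]
ee_rot: [164.8, 89.8, 146.8]
contact_force: [0.3, 0.4, 0.7]
width: 0.0451
```

```bash
python3 - <<'E'
from h import *
s,p,Rm=pose(); print(p,s['clock'],s['joint_velocities'].round(2))
a,c=hs('wrist','w7.png')
for ce,st in blobs(a,rimmask(a),60): print(ce.round(1),st,at_z(c,*ce,.0975).round(4))
go([(.5360,-.3508,.0515,-18)])
E
```

```text
[ 0.53823097 -0.34748876  0.21193971] 10.2333 [-0.66 -0.99  0.2  -0.93  0.2  -0.19  0.06]
[278.9 157.6] [271 149  17  18 228] [ 0.5494 -0.3128  0.0975]
[278.4 211.4] [265 197  28  27 420] [ 0.536  -0.3531  0.0975]
[16.11, -0.4, -0.11] [0.002, -0.002, -0.001]
```

Request:
carry_out(series=[4,-0.4,-0.1,0,0,0,4.5,8,-0.4,-0.1,0,0,0,4.5,12,-0.4,-0.1,0,0,0,4.5,14.5,-0.4,-0.1,0,0,0,4.5,16,-0.4,-0.1,0,0,0,4.5,16,-0.4,-0.1,0,0,0,1,16,-0.4,-0.1,0,0,0,1,16,-0.4,-0.1,0,0,0,1,16,-0.4,-0.1,0,0,0,1,16,-0.4,-0.1,0,0,0,1], grip_force=40)

```text
clock: 11.12
eef_pos: [0.536, -0.353, 0.0539]
ee_rot: [-30.3, 90.0, -48.3]
contact_force: [0.1, -0.0, -0.9]
width: 0.0164
```

```bash
python3 - <<'E'
from h import *
s,p,Rm=pose(); print(p,s['clock'],s['contact_force'],s['width'])
go([(.5792,.1605,p[2]+.21,-3)])
E
```

```text
[ 0.53597483 -0.35298062  0.05390978] 11.1167 [ 0.10166933 -0.04422139 -0.90712986] 0.01643157849144327
[-21.02, 50.16, -11.78] [-0.262, 0.0, 0.0]
```

Request:
carry_out(series=[-4,0,0,0,0,0,1,-8,0,0,0,0,0,1,-12,0,0,0,0,0,1,-16,0,0,0,0,0,1,-20,0,0,0,0,0,1,-21,3,-0.7,-0.05,0,0,1,-21,7,-1.6,-0.1,0,0,1,-21,11,-2.6,-0.15,0,0,1,-21,15,-3.5,-0.2,0,0,1,-21,19,-4.5,-0.26,0,0,1])

```text
clock: 11.95
eef_pos: [0.5515, -0.1564, 0.2633]
ee_rot: [99.8, 89.9, 96.7]
contact_force: [0.9, 0.4, -1.0]
width: 0.0168
```

```bash
python3 - <<'E'
from h import *
s,p,Rm=pose(); print(p,s['clock'],s['width'])
go([(.5792,.1600,.263,-3)])
E
```

```text
[ 0.55149223 -0.15643806  0.26334557] 11.95 0.016775924483922063
[0.07, 31.75, 1.08] [-0.001, -0.0, -0.001]
```

Request:
carry_out(series=[0,4,0.1,0,0,0,1,0,8,0.3,0,0,0,1,0,12,0.4,0,0,0,1,0,16,0.5,0,0,0,1,0,20,0.7,0,0,0,1,0,24,0.8,0,0,0,1,0,28,0.9,0,0,0,1,0,31,1.1,0,0,0,1,0,31.7,1.1,0,0,0,1,0,31.7,1.1,0,0,0,1])

```text
clock: 12.78
eef_pos: [0.5795, 0.1618, 0.2626]
ee_rot: [142.2, 89.8, 139.4]
contact_force: [0.4, -0.3, 0.0]
width: 0.0168
```

Request:
carry_out(series=[2,0,0,0,0,0,1,4,0,0,0,0,0,1,6,0,0,0,0,0,1,8,0,0,0,0,0,1,9,0,0,0,0,0,1,9,0,0,0,0,0,1,9,0,0,0,0,0,1,9,0,0,0,0,0,1])

```text
clock: 13.45
eef_pos: [0.5806, 0.1575, 0.1739]
ee_rot: [106.1, 89.9, 102.9]
contact_force: [0.0, 0.2, -0.4]
width: 0.0162
```

```bash
python3 - <<'E'
from h import *
s,p,Rm=pose(); print(p,Rm.round(3).tolist(),s['clock'],s['joint_velocities'].round(2),s['contact_force'],s['width'])
zr=p[2]-.0344+.078
a,c=hs('wrist','w8.png')
for ce,st in blobs(a,rimmask(a),60): print(ce.round(1),st,'held',at_z(c,*ce,zr).round(4),at_z(c,*ce,.1895).round(4))
for ce,st in blobs(a,bluemask(a),60): print('blue',ce.round(1),st,at_z(c,*ce,.12).round(4))
a,c=hs('side','s8.png')
for ce,st in blobs(a,rimmask(a),8):
  if ce[1]>185: print(ce.round(1),st,'held',at_z(c,*ce,zr).round(4),at_z(c,*ce,.1895).round(4))
E
```

```text
[0.58062154 0.1575334  0.17387995] [[-0.0, 0.056, 0.998], [0.002, 0.998, -0.056], [-1.0, 0.002, -0.0]] 13.45 [-0.26 -0.22 -0.3  -0.43 -0.1  -0.13 -0.05] [ 0.04867246  0.24325946 -0.42146016] 0.01621025946783178
[268.2  76.3] [246  35  62  67 177] held [0.5813 0.2394 0.2175] [0.5807 0.2417 0.1895]
[276.   68.3] [ 259   49   35   39 1073] held [0.5835 0.2413 0.2175] [0.5836 0.2442 0.1895]
[274.4 190.9] [ 248  159   56   56 1420] held [0.5811 0.2074 0.2175] [0.5805 0.2007 0.1895]
[277.1 340.9] [ 249  304   58   76 3532] held [0.579  0.1545 0.2175] [0.5777 0.1328 0.1895]
blue [277.7 102.5] [255  90  46  20 264] [0.5836 0.2336 0.12  ]
blue [277.6 148.4] [254 134  47  34 781] [0.5821 0.2087 0.12  ]
blue [277.3 226.3] [ 256  210   44   35 1027] [0.5793 0.1616 0.12  ]
[321.7 214.9] [318 205   9  22 155] held [0.455  0.0726 0.2175] [0.4573 0.0483 0.1895]
[277.4 234.2] [276 230   4   9  18] held [0.52   0.1346 0.2175] [0.5253 0.1132 0.1895]
[237.7 238.4] [234 234   9   9  67] held [0.5828 0.1605 0.2175] [0.591  0.1402 0.1895]
[231.9 268.1] [227 263  11  11  91] held [0.5732 0.2202 0.2175] [0.581  0.2027 0.1895]
[222.2 288.8] [217 284  12  11 101] held [0.5757 0.2604 0.2175] [0.5836 0.2448 0.1895]
```

Request:
carry_out(series=[0.5,0.13,-0.1,0,0,0,1,0.9,0.13,-0.1,0,0,0,1,1.3,0.13,-0.1,0,0,0,1,1.6,0.13,-0.1,0,0,0,1,1.9,0.13,-0.1,0,0,0,1,1.9,0.13,-0.1,0,0,0,1])

```text
clock: 14.05
eef_pos: [0.5783, 0.1594, 0.1523]
ee_rot: [177.5, 89.8, 174.3]
contact_force: [0.4, -0.4, -0.0]
width: 0.0166
```

Request:
carry_out(series=[0.3,0,0,0,0,0,1,0.5,0,0,0,0,0,1,0.5,0,0,0,0,0,1])

```text
clock: 14.3
eef_pos: [0.5783, 0.1595, 0.1477]
ee_rot: [171.5, 89.8, 168.3]
contact_force: [0.1, -0.0, 0.4]
width: 0.0167
```

Tip is 11 mm into the bore with no force; press home.

Request:
carry_out(series=[0.2,0,0,0,0,0,1,0.35,0,0,0,0,0,1,0.5,0,0,0,0,0,1,0.5,0,0,0,0,0,1])

```text
clock: 14.63
eef_pos: [0.5796, 0.16, 0.1452]
ee_rot: [98.5, 89.9, 95.3]
contact_force: [-2.4, -0.2, 8.5]
width: 0.0165
```

Request:
carry_out(series=[0,0,0,0,0,0,4.5,0,0,0,0,0,0,4.5,0,0,0,0,0,0,4.5,0,0,0,0,0,0,4.5,-2.5,0,0,0,0,0,4.5,-6,0,0,0,0,0,4.5,-10,0,0,0,0,0,4.5,-12,0,0,0,0,0,4.5])

```text
clock: 15.3
eef_pos: [0.5803, 0.1595, 0.2676]
ee_rot: [57.6, 89.8, 54.4]
contact_force: [0.1, 0.3, -0.2]
width: 0.045
```

```bash
python3 - <<'E'
from h import *
s,p,Rm=pose(); print(p,s['clock'],s['contact_force'],s['width'],s['qpos'])
for n in('side','top'):
 a,c=hs(n,n+'9.png')
 for ce,st in blobs(a,rimmask(a),8):
  if ce[1]>185 and n=='side' or ce[0]<300 and n=='top': print(n,ce.round(1),st,at_z(c,*ce,.1895).round(4))
 m=((a[...,0]<6)|(a[...,0]>172))&(a[...,1]>170)&(a[...,2]>60)
 for ce,st in blobs(a,m,12): print(n,'red',ce.round(1),st,at_z(c,*ce,.188).round(4),at_z(c,*ce,.161).round(4))
 print(n,'axis px',proj(c,(.5687,-.0308,.14)))
t=cv2.imread('pics/top9.png')[165:255,165:315];b=cv2.imread('pics/side9.png')[150:330,190:350]
cv2.imwrite('pics/c9.png',np.hstack([cv2.resize(t,(500,300),interpolation=cv2.INTER_CUBIC),cv2.resize(b,(267,300),interpolation=cv2.INTER_CUBIC)]))
E
```

```text
[0.58028865 0.15952216 0.26764347] 15.3 [ 0.12999414  0.31056687 -0.15967708] 0.0450140050875655 [-40.39851359  11.98466459  26.58253033  88.31916013  -5.52810812
  80.82422478 -16.61328589]
side [321.7 214.9] [318 205   9  22 155] [0.4573 0.0483 0.1895]
side [260.5 214. ] [260 211   2   7  12] [0.5676 0.075  0.1895]
side [249.1 231. ] [244 227  11   9  75] [0.5763 0.1191 0.1895]
side [277.5 234.3] [276 230   4   9  19] [0.5252 0.1134 0.1895]
side [241. 249.] [236 245  11   9  84] [0.5783 0.161  0.1895]
side [231.9 268.1] [227 263  11  11  91] [0.581  0.2027 0.1895]
side [222.2 288.8] [217 284  12  11 101] [0.5836 0.2448 0.1895]
side red [321.7 214.9] [318 205   9  22 154] [0.4575 0.0468 0.188 ] [0.4598 0.0234 0.161 ]
side red [240.8 248.4] [239 247   5   4  14] [0.5795 0.1586 0.188 ] [0.5869 0.1399 0.161 ]
side red [231.9 267.4] [230 266   5   4  15] [0.5819 0.2003 0.188 ] [0.5894 0.1834 0.161 ]
side red [222.  287.9] [220 286   5   5  20] [0.585  0.2424 0.188 ] [0.5927 0.2273 0.161 ]
side axis px [274.39344928 192.32010353]
top [213.2 190.2] [212 188   3   6  12] [0.5785 0.1554 0.1895]
top [226.8 191.1] [224 189   6   6  24] [0.5774 0.1202 0.1895]
top [243.2 192.5] [241 191   5   4  18] [0.5753 0.0775 0.1895]
top [260.4 238.4] [258 236   6   6  29] [0.4574 0.0272 0.1895]
top red [260.4 238.6] [258 236   6   6  29] [0.4572 0.0272 0.188 ] [0.4614 0.0286 0.161 ]
top axis px [285.00896895 200.90284818]
```

View pics/c9.png

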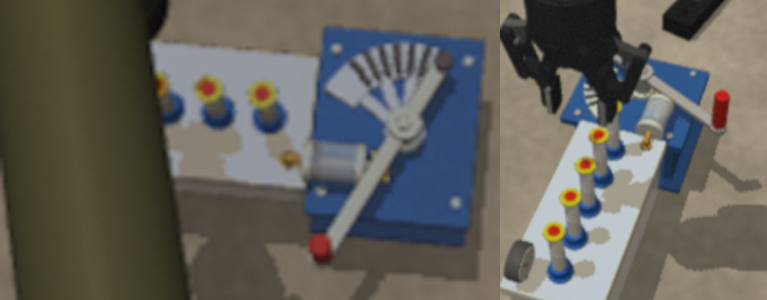

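All five ports are filled and upright: spares at (0.581, 0.202) and (0.578, 0.161), both home within 1–2 mm. The lever is still at rest, its red grip at crop (321,250). Now the lever.

```bash
python3 - <<'E'
from h import *
c=vision.calibration('top'); cs=vision.calibration('side')
ax=at_z(c,286.7,202.3,.145); print('hub top',ax, 'side hub', at_z(cs,190+645-500-0 if 0 else 190+(645-500)*160/267,150+72*.6,.145))
for z in (.185,.188): print(at_z(c,260.4,237.8,z),at_z(cs,322.5,207.8,z))
g=np.array([.459,.0285]); yaw=-2.88
th=np.radians(180+yaw)-.45; u=np.array([np.cos(th),np.sin(th)]); print('axis from grip',g-.125*u,'jaw',np.degrees(th)-90, 'seen dir',np.degrees(np.arctan2(*(g-ax[:2])[::-1])),np.linalg.norm(g-ax[:2]))
go([(*g,.25,np.degrees(th)-90),(*g,.1425,np.degrees(th)-90)])
E
```

```text
hub top [ 0.56391341 -0.0354788   0.145     ] side hub [ 0.56186692 -0.02509176  0.145     ]
[0.45966741 0.02761153 0.185     ] [0.45957282 0.02638584 0.185     ]
[0.45919644 0.02745556 0.188     ] [0.45931336 0.02907549 0.188     ]
axis from grip [ 0.56868191 -0.03145731] jaw 61.33689921911295 seen dir 148.62412596907225 0.12288250275762476
[1.69, -13.79, -11.49] [-1.126, 0.007, -0.001]
[12.44, -13.84, -11.54] [-1.126, 0.007, -0.001]
```

Request:
carry_out(series=[0.3,-3,-2.5,-0.12,0,0,4.5,0.6,-6,-5,-0.24,0,0,4.5,1,-9,-7.5,-0.36,0,0,4.5,1.3,-12,-10,-0.48,0,0,4.5,1.7,-13.8,-11.5,-0.6,0,0,4.5,1.7,-13.8,-11.5,-0.72,0,0,4.5,1.7,-13.8,-11.5,-0.84,0,0,4.5,1.7,-13.8,-11.5,-0.96,0,0,4.5,1.7,-13.8,-11.5,-1.08,0,0,4.5,1.7,-13.8,-11.5,-1.12,0,0,4.5])

```text
clock: 16.23
eef_pos: [0.4557, 0.0279, 0.2452]
ee_rot: [110.0, 89.7, 171.4]
contact_force: [-0.1, -1.5, 0.2]
width: 0.0448
```

Request:
carry_out(series=[0,0,0,0,0,0,4.5,0,0,0,0,0,0,4.5,0,0,0,0,0,0,4.5])

```text
clock: 16.48
eef_pos: [0.4561, 0.028, 0.2458]
ee_rot: [108.8, 89.8, 169.8]
contact_force: [-0.2, 0.3, 0.3]
width: 0.0451
```

```bash
python3 - <<'E'
from h import *
s,p,Rm=pose(); print(p,'jaw',np.degrees(np.arctan2(Rm[1,2],Rm[0,2])),s['clock'],s['qpos'])
go([(.459,.0285,.1425,61.3)])
a,c=hs('wrist','w10.png')
m=((a[...,0]<6)|(a[...,0]>172))&(a[...,1]>170)&(a[...,2]>60)
for ce,st in blobs(a,m,100): print('red',ce.round(1),st,at_z(c,*ce,.188).round(4),at_z(c,*ce,.161).round(4))
E
```

```text
[0.45612738 0.02797036 0.24581513] jaw 60.955087070121536 16.4833 [-39.15757715  -7.60177304  29.88768509 108.63492248   3.78663208
  78.19511393  50.6779431 ]
[10.33, -0.26, 0.2] [-0.006, -0.001, -0.004]
red [278.1 226.2] [265 203  27  46 991] [0.4525 0.0293 0.188 ] [0.4608 0.0247 0.161 ]
red [545.1 294.2] [536 287  19  16 228] [0.5801 0.1609 0.188 ] [0.6056 0.174  0.161 ]
red [482.8 319. ] [474 312  19  15 211] [0.5784 0.1185 0.188 ] [0.6036 0.1259 0.161 ]
```

View pics/w10.png

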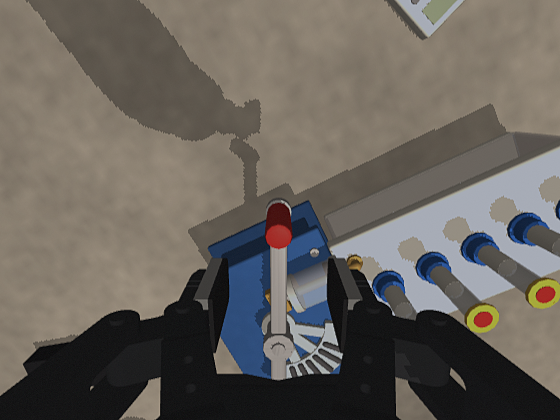

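```bash
python3 - <<'E'
from h import *
c=vision.calibration('wrist')
print(at_z(c,278.8,237,.188),at_z(c,278.5,206,.134),[at_z(c,278,346,z).round(4) for z in(.14,.145,.15)])
E
```

```text
[0.45902331 0.02615016 0.188     ] [0.4547909  0.02835121 0.134     ] [array([ 0.5633, -0.0323,  0.14  ]), array([ 0.5599, -0.0303,  0.145 ]), array([ 0.5564, -0.0284,  0.15  ])]
```

Request:
carry_out(series=[3,-0.26,0.2,0,0,0,4.5,6,-0.26,0.2,0,0,0,4.5,8,-0.26,0.2,0,0,0,4.5,9.5,-0.26,0.2,0,0,0,4.5,10.1,-0.26,0.2,0,0,0,4.5,10.1,-0.26,0.2,0,0,0,4.5])

```text
clock: 17.03
eef_pos: [0.4583, 0.0283, 0.144]
ee_rot: [120.1, 89.7, -178.9]
contact_force: [0.5, -0.2, -0.4]
width: 0.045
```

Request:
carry_out(series=[0,0,0,0,0,0,1.2,0,0,0,0,0,0,1.2,0,0,0,0,0,0,1.2,0,0,0,0,0,0,1.2,0,0,0,0,0,0,1.2,0,0,0,0,0,0,1.2,0,0,0,0,0,0,1.2], grip_force=60)

```text
clock: 17.62
eef_pos: [0.4592, 0.0269, 0.1468]
ee_rot: [127.9, 89.8, -171.1]
contact_force: [-4.5, -4.7, 4.0]
width: 0.0168
```

```bash
cat >> h.py <<'E'
def lev():
    s,p,Rm=pose(); A=np.array([.568,-.0313]); v=p[:2]-A
    f=np.array(s['contact_force']); jaw=np.degrees(np.arctan2(Rm[1,2],Rm[0,2]))
    print('t',s['clock'],'p',p.round(4),'w',round(s['width'],4),'ang',round(np.arctan2(v[1],v[0])%(2*np.pi),4),'r',np.linalg.norm(v).round(4),'jaw',jaw.round(1),'F',f.round(1),'tan(z)',(f@Rm[:,2]).round(2),'rad(y)',(f@Rm[:,1]).round(2),'q',s['qpos'].round(0))
E
python3 -c "
from h import *
lev()
c=vision.calibration('wrist')"
```

```text
t 17.6167 p [0.4592 0.0269 0.1468] w 0.0168 ang 2.6506 r 0.1233 jaw 61.0 F [-4.5 -4.7  4. ] tan(z) -6.3 rad(y) 1.72 q [-39.  -2.  32. 116.   1.  66.  53.]
```

```bash
python3 - <<'E'
from h import *
snap('wrist','w11.png'); snap('side','s11.png'); lev()
a=cv2.imread('pics/w11.png')[120:420,150:410]; b=cv2.imread('pics/s11.png')[150:260,250:370]
cv2.imwrite('pics/c11.png',np.hstack([cv2.resize(a,(390,450)),cv2.resize(b,(410,450),interpolation=cv2.INTER_CUBIC)]))
E
```

```text
t 17.7167 p [0.4593 0.0268 0.1468] w 0.0167 ang 2.6506 r 0.1233 jaw 61.0 F [-3.9 -4.2  4.9] tan(z) -5.59 rad(y) 1.42 q [-39.  -2.  32. 116.   1.  66.  53.]
```

View pics/c11.png

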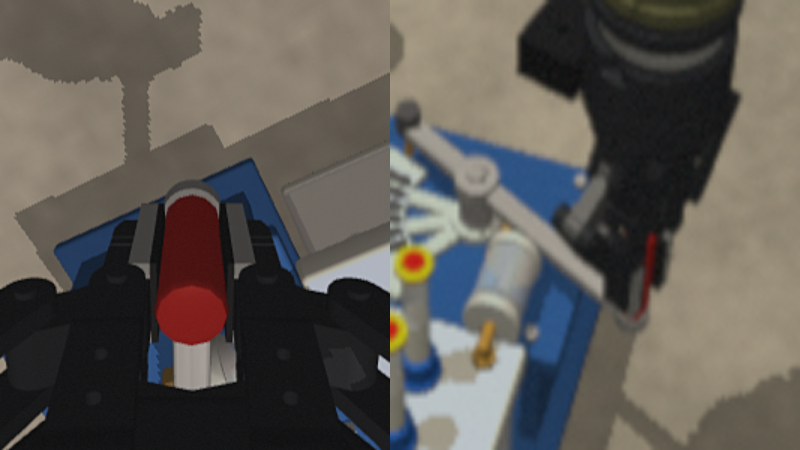

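Request:
carry_out(series=[-0.2,0,-0.2,0,0,0,1.2,-0.2,0,-0.2,0,0,0,1.2,-0.2,0,-0.2,0,0,0,1.2])

```text
clock: 17.97
eef_pos: [0.4591, 0.0266, 0.147]
ee_rot: [66.9, 90.0, 127.9]
contact_force: [6.1, -0.5, -11.3]
width: 0.0164
```

Request:
carry_out(series=[0,0,-0.31,-0.025,0,0,1.2,0,0,-0.31,-0.025,0,0,1.2])

```text
clock: 18.13
eef_pos: [0.4579, 0.0242, 0.147]
ee_rot: [22.8, 89.9, 85.3]
contact_force: [6.3, 1.9, -12.4]
width: 0.0165
```

Request:
carry_out(series=[0,0,-0.31,-0.025,0,0,1.2,0,0,-0.31,-0.025,0,0,1.2])

```text
clock: 18.3
eef_pos: [0.4565, 0.0215, 0.147]
ee_rot: [16.6, 89.9, 80.6]
contact_force: [7.2, 2.2, -13.5]
width: 0.0165
```

Request:
carry_out(series=[0,0,-0.31,-0.025,0,0,1.2,0,0,-0.31,-0.025,0,0,1.2])

```text
clock: 18.47
eef_pos: [0.4551, 0.0188, 0.147]
ee_rot: [13.6, 89.9, 78.9]
contact_force: [7.1, 2.4, -13.1]
width: 0.0164
```

```bash
python3 -c "
from h import *
lev()"
```

```text
t 18.4667 p [0.4551 0.0188 0.147 ] w 0.0164 ang 2.7242 r 0.1235 jaw 65.4 F [  7.1   2.4 -13.1] tan(z) 5.13 rad(y) -5.45 q [-38.  -3.  32. 117.   2.  66.  58.]
```

Request:
carry_out(series=[0.16,-0.07,-0.25,-0.02,0,0,1.2,0.16,-0.07,-0.25,-0.02,0,0,1.2])

```text
clock: 18.63
eef_pos: [0.4545, 0.0173, 0.1468]
ee_rot: [38.2, 89.8, 104.7]
contact_force: [0.1, 3.7, 0.4]
width: 0.0166
```

Request:
carry_out(series=[0,-0.005,-0.25,-0.02,0,0,1.2,0,-0.005,-0.25,-0.02,0,0,1.2])

```text
clock: 18.8
eef_pos: [0.4532, 0.0145, 0.1468]
ee_rot: [47.8, 89.8, 115.5]
contact_force: [-0.8, 5.2, 4.7]
width: 0.0166
```

Request:
carry_out(series=[0,-0.005,-0.25,-0.02,0,0,1.2,0,-0.005,-0.25,-0.02,0,0,1.2])

```text
clock: 18.97
eef_pos: [0.4522, 0.012, 0.1468]
ee_rot: [55.2, 89.8, 124.1]
contact_force: [-0.3, 4.2, 4.3]
width: 0.0167
```

Request:
carry_out(series=[0,-0.005,-0.25,-0.02,0,0,1.2,0,-0.005,-0.25,-0.02,0,0,1.2])

```text
clock: 19.13
eef_pos: [0.4513, 0.0096, 0.1468]
ee_rot: [55.3, 89.8, 125.3]
contact_force: [-1.4, 4.7, 4.8]
width: 0.0166
```

Request:
carry_out(series=[0,-0.005,-0.25,-0.02,0,0,1.2,0,-0.005,-0.25,-0.02,0,0,1.2])

```text
clock: 19.3
eef_pos: [0.4505, 0.0072, 0.1468]
ee_rot: [54.2, 89.8, 125.3]
contact_force: [-2.1, 4.9, 5.8]
width: 0.0164
```

Request:
carry_out(series=[0,-0.005,-0.25,-0.02,0,0,1.2,0,-0.005,-0.25,-0.02,0,0,1.2])

```text
clock: 19.47
eef_pos: [0.4496, 0.0049, 0.1468]
ee_rot: [55.6, 89.8, 127.9]
contact_force: [-2.0, 4.7, 5.6]
width: 0.017
```

Request:
carry_out(series=[0,-0.005,-0.25,-0.02,0,0,1.2,0,-0.005,-0.25,-0.02,0,0,1.2])

```text
clock: 19.63
eef_pos: [0.4489, 0.0025, 0.1468]
ee_rot: [55.2, 89.8, 128.6]
contact_force: [-2.0, 4.7, 6.2]
width: 0.0167
```

Request:
carry_out(series=[0,-0.005,-0.25,-0.02,0,0,1.2,0,-0.005,-0.25,-0.02,0,0,1.2])

```text
clock: 19.8
eef_pos: [0.4482, 0.0004, 0.1468]
ee_rot: [48.2, 89.8, 122.7]
contact_force: [-2.9, 5.9, 6.2]
width: 0.0163
```

```bash
python3 -c "
from h import *
lev()"
```

```text
t 19.8 p [4.482e-01 4.000e-04 1.468e-01] w 0.0163 ang 2.8825 r 0.1239 jaw 74.6 F [-2.9  5.9  6.2] tan(z) 4.94 rad(y) 4.41 q [-38.  -4.  33. 118.   2.  66.  69.]
```

Request:
carry_out(series=[-0.05,0.04,-0.2,-0.016,0,0,1.2,-0.05,0.04,-0.2,-0.016,0,0,1.2])

```text
clock: 19.97
eef_pos: [0.4477, -0.0015, 0.1468]
ee_rot: [32.9, 89.8, 108.4]
contact_force: [0.6, 5.5, 1.9]
width: 0.0163
```

Request:
carry_out(series=[0,-0.002,-0.2,-0.016,0,0,1.2,0,-0.002,-0.2,-0.016,0,0,1.2])

```text
clock: 20.13
eef_pos: [0.4472, -0.0036, 0.1468]
ee_rot: [39.9, 89.8, 116.3]
contact_force: [0.4, 5.4, 2.7]
width: 0.0164
```

Request:
carry_out(series=[0,-0.002,-0.2,-0.016,0,0,1.2,0,-0.002,-0.2,-0.016,0,0,1.2])

```text
clock: 20.3
eef_pos: [0.4466, -0.006, 0.1468]
ee_rot: [52.9, 89.9, 130.2]
contact_force: [-0.7, 4.1, 1.8]
width: 0.0166
```

Request:
carry_out(series=[0,-0.002,-0.2,-0.016,0,0,1.2,0,-0.002,-0.2,-0.016,0,0,1.2])

```text
clock: 20.47
eef_pos: [0.4461, -0.0079, 0.1468]
ee_rot: [55.0, 89.9, 133.2]
contact_force: [-0.5, 4.4, 4.3]
width: 0.0165
```

Request:
carry_out(series=[0,-0.002,-0.2,-0.016,0,0,1.2,0,-0.002,-0.2,-0.016,0,0,1.2])

```text
clock: 20.63
eef_pos: [0.4457, -0.0103, 0.1468]
ee_rot: [68.3, 89.9, 147.4]
contact_force: [-0.9, 3.8, 5.0]
width: 0.0163
```

Request:
carry_out(series=[0,-0.002,-0.2,-0.016,0,0,1.2,0,-0.002,-0.2,-0.016,0,0,1.2])

```text
clock: 20.8
eef_pos: [0.4453, -0.0122, 0.1468]
ee_rot: [67.0, 89.9, 147.0]
contact_force: [-1.2, 3.5, 5.0]
width: 0.0164
```

Request:
carry_out(series=[0,-0.002,-0.2,-0.016,0,0,1.2,0,-0.002,-0.2,-0.016,0,0,1.2])

```text
clock: 20.97
eef_pos: [0.445, -0.014, 0.1468]
ee_rot: [59.0, 89.8, 140.0]
contact_force: [-0.5, 5.2, 5.1]
width: 0.0163
```

Request:
carry_out(series=[0,-0.002,-0.2,-0.016,0,0,1.2,0,-0.002,-0.2,-0.016,0,0,1.2])

```text
clock: 21.13
eef_pos: [0.4447, -0.0159, 0.1468]
ee_rot: [54.9, 89.8, 136.8]
contact_force: [-0.2, 4.6, 4.8]
width: 0.0164
```

```bash
python3 -c "
from h import *
lev()"
```

```text
t 21.1333 p [ 0.4447 -0.0159  0.1468] w 0.0164 ang 3.0171 r 0.1242 jaw 81.9 F [-0.2  4.6  4.8] tan(z) 4.54 rad(y) 0.85 q [-37.  -5.  35. 118.   3.  66.  78.]
```

```bash
cat > pol.py <<'E'
from h import *
from scipy.optimize import least_squares
P=np.array([[.4591,.0266],[.4579,.0242],[.4565,.0215],[.4551,.0188],[.4545,.0173],[.4532,.0145],[.4522,.0120],[.4513,.0096],[.4505,.0072],[.4496,.0049],[.4489,.0025],[.4482,.0004],[.4477,-.0015],[.4472,-.0036],[.4466,-.006],[.4461,-.0079],[.4457,-.0103],[.4453,-.0122],[.445,-.014],[.4447,-.0159]])
r=least_squares(lambda a:np.hypot(*(P-a[:2]).T)-a[2],[.567,-.032,.125]).x; print('free circle',r.round(4))
r2=least_squares(lambda a:np.hypot(*(P-a[:2]).T)-.125,[.567,-.032]).x; print('r=.125 circle',r2.round(4))
rest=np.array([.4592,.0269]); print('rest dir',np.degrees(np.arctan2(*(rest-r2)[::-1])))
print('turns',[(round(y*1e3,1),t.round(3)) for (x,y),t in zip(P,np.unwrap(np.arctan2(P[:,1]-r2[1],P[:,0]-r2[0])%(2*np.pi))-np.arctan2(*(rest-r2)[::-1]))])
ang=np.radians(np.arange(-60,75,.25)); rr=np.arange(.040,.075,.0005); z=.118
rows=[]
for n in('top0','side0'):
    c=vision.calibration(n[:-1]); im=cv2.imread(f'pics/{n}.png')
    A,Rr=np.meshgrid(ang,rr); X=r2[0]+Rr*np.cos(A);Y=r2[1]+Rr*np.sin(A)
    m=np.array([[proj(c,(x,y,z)) for x,y in zip(a,b)] for a,b in zip(X,Y)],np.float32)
    o=cv2.remap(im,m[...,0],m[...,1],cv2.INTER_CUBIC); rows.append(cv2.resize(o,(800,210)))
    g=cv2.cvtColor(o,cv2.COLOR_BGR2GRAY)[30:50].mean(0)
    print(n,[int(v) for v in g[::6]])
for o in rows:
    for d in range(-60,75,15): cv2.putText(o,str(d),(int((d+60)/135*800),12),0,.4,(0,255,255),1)
full=cv2.resize(cv2.imread('pics/side0.png')[165:225,215:305],(400,267),interpolation=cv2.INTER_CUBIC)
f2=cv2.resize(cv2.imread('pics/top0.png')[170:220,250:325],(400,267),interpolation=cv2.INTER_CUBIC)
cv2.imwrite('pics/pol.png',np.vstack(rows)); cv2.imwrite('pics/pol.png',np.vstack(rows+[np.hstack([full[:180],f2[:180]])]))
E
python3 pol.py
```

```text
free circle [ 0.5688 -0.0344  0.1255]
r=.125 circle [ 0.5684 -0.0342]
rest dir 150.7504606546108
turns [(np.float64(26.6), np.float64(0.002)), (np.float64(24.2), np.float64(0.024)), (np.float64(21.5), np.float64(0.048)), (np.float64(18.8), np.float64(0.073)), (np.float64(17.3), np.float64(0.086)), (np.float64(14.5), np.float64(0.11)), (np.float64(12.0), np.float64(0.132)), (np.float64(9.6), np.float64(0.152)), (np.float64(7.2), np.float64(0.172)), (np.float64(4.9), np.float64(0.192)), (np.float64(2.5), np.float64(0.212)), (np.float64(0.4), np.float64(0.23)), (np.float64(-1.5), np.float64(0.246)), (np.float64(-3.6), np.float64(0.263)), (np.float64(-6.0), np.float64(0.283)), (np.float64(-7.9), np.float64(0.298)), (np.float64(-10.3), np.float64(0.318)), (np.float64(-12.2), np.float64(0.333)), (np.float64(-14.0), np.float64(0.348)), (np.float64(-15.9), np.float64(0.363))]
top0 [63, 63, 63, 64, 64, 64, 64, 64, 63, 61, 60, 59, 59, 59, 58, 58, 57, 54, 55, 57, 59, 61, 62, 64, 73, 85, 94, 108, 116, 106, 85, 62, 62, 89, 120, 131, 119, 91, 65, 62, 85, 112, 126, 119, 95, 71, 61, 72, 98, 119, 119, 100, 74, 59, 72, 102, 122, 119, 99, 74, 62, 77, 109, 129, 126, 102, 75, 57, 64, 92, 120, 134, 138, 138, 138, 138, 138, 138, 138, 138, 138, 138, 139, 138, 125, 99, 76, 65, 66, 67]
side0 [131, 131, 129, 128, 124, 119, 113, 109, 111, 119, 131, 140, 142, 139, 138, 139, 136, 128, 114, 93, 75, 66, 65, 69, 75, 89, 115, 144, 165, 174, 175, 175, 175, 168, 155, 130, 101, 84, 90, 112, 134, 143, 132, 109, 89, 87, 104, 128, 143, 140, 116, 89, 85, 97, 114, 124, 122, 107, 88, 87, 107, 129, 139, 127, 101, 81, 85, 102, 118, 122, 108, 87, 82, 100, 126, 145, 150, 141, 124, 102, 87, 83, 84, 86, 93, 107, 124, 138, 143, 134]
```

View pics/pol.png

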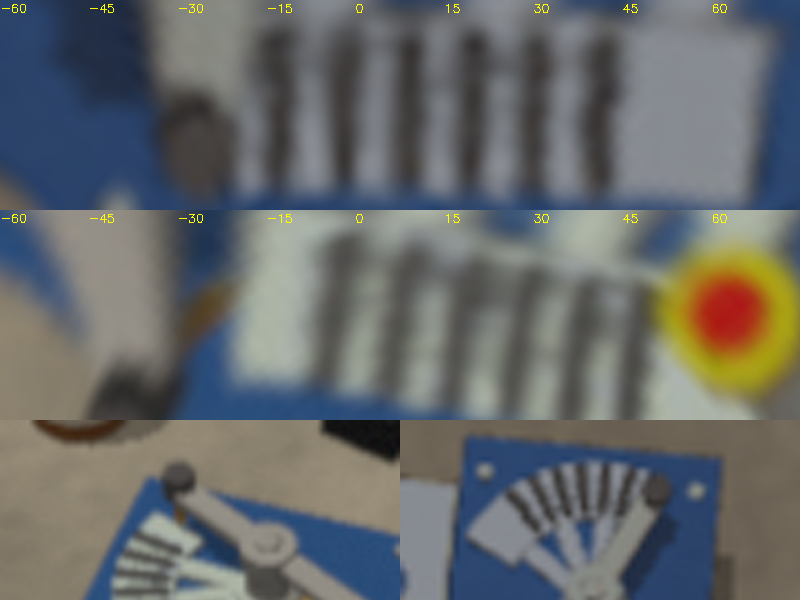

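```bash
cat > pol2.py <<'E'
from h import *
ang=np.radians(np.arange(-60,75,.25)); rr=np.arange(.054,.064,.0005)
from scipy.signal import find_peaks
from scipy.ndimage import gaussian_filter1d
for C in ([.5684,-.0342],[.5684,-.0322],[.567,-.0342]):
 for z in (.100,.104,.108,.112):
  out=[]
  for n in('top0','side0'):
    c=vision.calibration(n[:-1]); im=cv2.imread(f'pics/{n}.png')
    A,Rr=np.meshgrid(ang,rr); X=C[0]+Rr*np.cos(A);Y=C[1]+Rr*np.sin(A)
    m=np.array([[proj(c,(x,y,z)) for x,y in zip(a,b)] for a,b in zip(X,Y)],np.float32)
    g=gaussian_filter1d(cv2.cvtColor(cv2.remap(im,m[...,0],m[...,1],cv2.INTER_CUBIC),cv2.COLOR_BGR2GRAY).mean(0),5)
    k,_=find_peaks(-g,prominence=12); out.append([round(np.degrees(ang[i]),1) for i in k])
  print(C,z,out)
E
python3 pol2.py
```

```text
[0.5684, -0.0342] 0.1 [[np.float64(-35.8), np.float64(-12.0), np.float64(-1.8), np.float64(8.5), np.float64(18.5), np.float64(28.2), np.float64(38.8)], [np.float64(-38.5), np.float64(-18.2), np.float64(-8.2), np.float64(2.2), np.float64(11.8), np.float64(22.5), np.float64(33.0)]]
[0.5684, -0.0342] 0.104 [[np.float64(-36.0), np.float64(-12.2), np.float64(-2.0), np.float64(8.8), np.float64(18.8), np.float64(28.5), np.float64(39.2)], [np.float64(-36.0), np.float64(-15.0), np.float64(-5.0), np.float64(5.8), np.float64(15.5), np.float64(26.0), np.float64(36.2)]]
[0.5684, -0.0342] 0.108 [[np.float64(-12.5), np.float64(-2.0), np.float64(8.8), np.float64(19.0), np.float64(29.0), np.float64(39.8)], [np.float64(-33.5), np.float64(-11.8), np.float64(-1.5), np.float64(9.0), np.float64(19.0), np.float64(29.5), np.float64(39.5), np.float64(55.2)]]
[0.5684, -0.0342] 0.112 [[np.float64(-12.5), np.float64(-2.0), np.float64(8.8), np.float64(19.2), np.float64(29.2), np.float64(40.2)], [np.float64(-31.0), np.float64(-8.8), np.float64(1.8), np.float64(12.5), np.float64(22.5), np.float64(33.0), np.float64
[... 1617 characters left out ...]
t64(-14.8), np.float64(-4.8), np.float64(5.5), np.float64(15.0), np.float64(25.5), np.float64(35.5)]]
[0.567, -0.0342] 0.108 [[np.float64(-36.0), np.float64(-12.2), np.float64(-2.0), np.float64(8.5), np.float64(18.5), np.float64(28.2), np.float64(39.0)], [np.float64(-32.8), np.float64(-11.5), np.float64(-1.5), np.float64(9.0), np.float64(18.5), np.float64(29.0), np.float64(38.8), np.float64(54.0)]]
[0.567, -0.0342] 0.112 [[np.float64(-12.2), np.float64(-2.0), np.float64(8.8), np.float64(18.8), np.float64(28.8), np.float64(39.5)], [np.float64(-54.0), np.float64(-30.2), np.float64(-8.5), np.float64(2.0), np.float64(12.5), np.float64(22.0), np.float64(32.5), np.float64(42.0), np.float64(56.8)]]
```

Request:
carry_out(series=[-0.05,-0.005,-0.25,-0.02,0,0,1.2,-0.05,-0.005,-0.25,-0.02,0,0,1.2,-0.05,-0.005,-0.25,-0.02,0,0,1.2])

```text
clock: 21.38
eef_pos: [0.4443, -0.0183, 0.1468]
ee_rot: [62.2, 89.9, 145.2]
contact_force: [1.6, 4.3, 2.0]
width: 0.0162
```

Request:
carry_out(series=[0,-0.003,-0.25,-0.02,0,0,1.2,0,-0.003,-0.25,-0.02,0,0,1.2,0,-0.003,-0.25,-0.02,0,0,1.2])

```text
clock: 21.63
eef_pos: [0.4441, -0.0207, 0.1468]
ee_rot: [59.2, 89.8, 143.4]
contact_force: [1.1, 4.9, 2.2]
width: 0.0166
```

Request:
carry_out(series=[0,-0.003,-0.25,-0.02,0,0,1.2,0,-0.003,-0.25,-0.02,0,0,1.2,0,-0.003,-0.25,-0.02,0,0,1.2])

```text
clock: 21.88
eef_pos: [0.4438, -0.023, 0.1468]
ee_rot: [55.5, 89.8, 140.8]
contact_force: [0.7, 5.9, 1.4]
width: 0.0166
```

Request:
carry_out(series=[0,-0.003,-0.25,-0.02,0,0,1.2,0,-0.003,-0.25,-0.02,0,0,1.2,0,-0.003,-0.25,-0.02,0,0,1.2])

```text
clock: 22.13
eef_pos: [0.4436, -0.0257, 0.1468]
ee_rot: [62.6, 89.8, 149.0]
contact_force: [0.5, 5.5, 2.5]
width: 0.0166
```

Request:
carry_out(series=[0,-0.003,-0.25,-0.02,0,0,1.2,0,-0.003,-0.25,-0.02,0,0,1.2,0,-0.003,-0.25,-0.02,0,0,1.2])

```text
clock: 22.38
eef_pos: [0.4434, -0.0284, 0.1468]
ee_rot: [65.9, 89.8, 153.4]
contact_force: [0.9, 4.6, 2.8]
width: 0.0166
```

Request:
carry_out(series=[0,-0.003,-0.25,-0.02,0,0,1.2,0,-0.003,-0.25,-0.02,0,0,1.2,0,-0.003,-0.25,-0.02,0,0,1.2])

```text
clock: 22.63
eef_pos: [0.4433, -0.0311, 0.1468]
ee_rot: [72.7, 89.8, 161.3]
contact_force: [0.9, 5.1, 2.9]
width: 0.0168
```

Request:
carry_out(series=[0,-0.003,-0.25,-0.02,0,0,1.2,0,-0.003,-0.25,-0.02,0,0,1.2,0,-0.003,-0.25,-0.02,0,0,1.2])

```text
clock: 22.88
eef_pos: [0.4433, -0.0337, 0.1468]
ee_rot: [75.9, 89.8, 165.7]
contact_force: [1.5, 4.0, 1.8]
width: 0.0163
```

Request:
carry_out(series=[0,-0.003,-0.25,-0.02,0,0,1.2,0,-0.003,-0.25,-0.02,0,0,1.2,0,-0.003,-0.25,-0.02,0,0,1.2])

```text
clock: 23.13
eef_pos: [0.4433, -0.0359, 0.1468]
ee_rot: [65.3, 89.8, 156.3]
contact_force: [0.1, 4.6, 2.0]
width: 0.0166
```

Request:
carry_out(series=[0,-0.003,-0.25,-0.02,0,0,1.2,0,-0.003,-0.25,-0.02,0,0,1.2,0,-0.003,-0.25,-0.02,0,0,1.2])

```text
clock: 23.38
eef_pos: [0.4433, -0.0381, 0.1468]
ee_rot: [59.5, 89.8, 151.5]
contact_force: [1.2, 4.9, 1.8]
width: 0.0164
```

Request:
carry_out(series=[0,-0.003,-0.25,-0.02,0,0,1.2,0,-0.003,-0.25,-0.02,0,0,1.2,0,-0.003,-0.25,-0.02,0,0,1.2])

```text
clock: 23.63
eef_pos: [0.4434, -0.0406, 0.1468]
ee_rot: [58.6, 89.8, 151.9]
contact_force: [0.7, 4.8, 3.1]
width: 0.0166
```

```bash
sed -i 's/\[.568,-.0313\]/[.5684,-.0342]/' h.py; python3 -c "
from h import *
lev()"
```

```text
t 23.6333 p [ 0.4434 -0.0406  0.1468] w 0.0166 ang 3.193 r 0.1251 jaw 93.2 F [0.7 4.8 3.1] tan(z) 4.73 rad(y) -0.92 q [-36.  -5.  37. 118.   3.  66.  92.]
```

Request:
carry_out(series=[0,-0.003,-0.25,-0.02,0,0,1.2,0,-0.003,-0.25,-0.02,0,0,1.2,0,-0.003,-0.25,-0.02,0,0,1.2])

```text
clock: 23.88
eef_pos: [0.4436, -0.0431, 0.1468]
ee_rot: [55.9, 89.8, 150.3]
contact_force: [0.1, 5.5, 3.4]
width: 0.0171
```

Request:
carry_out(series=[0,-0.003,-0.25,-0.02,0,0,1.2,0,-0.003,-0.25,-0.02,0,0,1.2,0,-0.003,-0.25,-0.02,0,0,1.2])

```text
clock: 24.13
eef_pos: [0.4437, -0.0451, 0.1468]
ee_rot: [48.6, 89.8, 144.2]
contact_force: [-0.4, 5.4, 3.3]
width: 0.0167
```

Request:
carry_out(series=[0,-0.003,-0.25,-0.02,0,0,1.2,0,-0.003,-0.25,-0.02,0,0,1.2,0,-0.003,-0.25,-0.02,0,0,1.2])

```text
clock: 24.38
eef_pos: [0.444, -0.048, 0.1468]
ee_rot: [55.8, 89.8, 152.5]
contact_force: [0.4, 5.7, 2.9]
width: 0.0165
```

Request:
carry_out(series=[0,-0.003,-0.25,-0.02,0,0,1.2,0,-0.003,-0.25,-0.02,0,0,1.2,0,-0.003,-0.25,-0.02,0,0,1.2])

```text
clock: 24.63
eef_pos: [0.4443, -0.0507, 0.1468]
ee_rot: [60.0, 89.8, 157.8]
contact_force: [0.5, 4.4, 4.1]
width: 0.0164
```

Request:
carry_out(series=[0,-0.003,-0.25,-0.02,0,0,1.2,0,-0.003,-0.25,-0.02,0,0,1.2,0,-0.003,-0.25,-0.02,0,0,1.2])

```text
clock: 24.88
eef_pos: [0.4447, -0.0533, 0.1468]
ee_rot: [60.7, 89.8, 159.7]
contact_force: [0.1, 4.5, 3.5]
width: 0.0166
```

Request:
carry_out(series=[0,-0.003,-0.25,-0.02,0,0,1.2,0,-0.003,-0.25,-0.02,0,0,1.2,0,-0.003,-0.25,-0.02,0,0,1.2])

```text
clock: 25.13
eef_pos: [0.4451, -0.0561, 0.1468]
ee_rot: [67.7, 89.8, 167.8]
contact_force: [1.7, 4.2, 3.8]
width: 0.0167
```

Request:
carry_out(series=[0,-0.003,-0.25,-0.02,0,0,1.2,0,-0.003,-0.25,-0.02,0,0,1.2,0,-0.003,-0.25,-0.02,0,0,1.2])

```text
clock: 25.38
eef_pos: [0.4455, -0.0582, 0.1468]
ee_rot: [57.6, 89.8, 158.8]
contact_force: [-0.6, 5.6, 3.5]
width: 0.0164
```

Request:
carry_out(series=[0,-0.003,-0.25,-0.02,0,0,1.2,0,-0.003,-0.25,-0.02,0,0,1.2,0,-0.003,-0.25,-0.02,0,0,1.2])

```text
clock: 25.63
eef_pos: [0.4459, -0.0604, 0.1468]
ee_rot: [52.2, 89.8, 154.6]
contact_force: [-0.7, 5.6, 5.0]
width: 0.0168
```

Request:
carry_out(series=[0,-0.003,-0.25,-0.02,0,0,1.2,0,-0.003,-0.25,-0.02,0,0,1.2,0,-0.003,-0.25,-0.02,0,0,1.2])

```text
clock: 25.88
eef_pos: [0.4465, -0.0628, 0.1468]
ee_rot: [50.7, 89.8, 154.3]
contact_force: [-1.1, 5.3, 3.7]
width: 0.0164
```

Request:
carry_out(series=[0,-0.003,-0.25,-0.02,0,0,1.2,0,-0.003,-0.25,-0.02,0,0,1.2,0,-0.003,-0.25,-0.02,0,0,1.2])

```text
clock: 26.13
eef_pos: [0.447, -0.0652, 0.1468]
ee_rot: [50.1, 89.8, 154.8]
contact_force: [-1.6, 5.4, 6.3]
width: 0.0167
```

```bash
python3 -c "
from h import *
lev()"
```

```text
t 26.1333 p [ 0.447  -0.0652  0.1468] w 0.0167 ang 3.3914 r 0.1253 jaw 104.7 F [-1.6  5.4  6.3] tan(z) 5.64 rad(y) 0.19 q [-36.  -4.  40. 117.   3.  66. 107.]
```

Request:
carry_out(series=[-0.05,-0.003,-0.24,-0.019,0,0,1.2,-0.05,-0.003,-0.24,-0.019,0,0,1.2,-0.05,-0.003,-0.24,-0.019,0,0,1.2])

```text
clock: 26.38
eef_pos: [0.4475, -0.067, 0.1468]
ee_rot: [45.3, 89.7, 151.1]
contact_force: [0.5, 6.3, 1.8]
width: 0.0164
```

Request:
carry_out(series=[0,-0.003,-0.24,-0.019,0,0,1.2,0,-0.003,-0.24,-0.019,0,0,1.2,0,-0.003,-0.24,-0.019,0,0,1.2])

```text
clock: 26.63
eef_pos: [0.4482, -0.0695, 0.1468]
ee_rot: [48.2, 89.8, 155.0]
contact_force: [0.1, 6.0, 1.6]
width: 0.0165
```

Request:
carry_out(series=[0,-0.003,-0.24,-0.019,0,0,1.2,0,-0.003,-0.24,-0.019,0,0,1.2,0,-0.003,-0.24,-0.019,0,0,1.2])

```text
clock: 26.88
eef_pos: [0.4489, -0.072, 0.1468]
ee_rot: [50.0, 89.8, 158.0]
contact_force: [-0.4, 6.0, 2.1]
width: 0.0163
```

Request:
carry_out(series=[0,-0.003,-0.24,-0.019,0,0,1.2,0,-0.003,-0.24,-0.019,0,0,1.2,0,-0.003,-0.24,-0.019,0,0,1.2])

```text
clock: 27.13
eef_pos: [0.4497, -0.0744, 0.1468]
ee_rot: [51.1, 89.8, 160.1]
contact_force: [0.5, 5.7, 1.8]
width: 0.0164
```

Request:
carry_out(series=[0,-0.003,-0.24,-0.019,0,0,1.2,0,-0.003,-0.24,-0.019,0,0,1.2,0,-0.003,-0.24,-0.019,0,0,1.2])

```text
clock: 27.38
eef_pos: [0.4506, -0.0769, 0.1468]
ee_rot: [54.2, 89.8, 164.4]
contact_force: [0.1, 4.7, 1.0]
width: 0.0162
```

```bash
python3 - <<'E'
from h import *
lev()
for n in('side','top'):
 a,c=hs(n,n+'12.png'); lev()
 for ce,st in blobs(a,rimmask(a),8):
  if ce[1]>185 and n=='side' or ce[0]<300 and n=='top': print(n,ce.round(1),st,at_z(c,*ce,.1895).round(4))
t=cv2.imread('pics/top12.png')[165:255,165:315];b=cv2.imread('pics/side12.png')[150:330,190:350]
cv2.imwrite('pics/c12.png',np.hstack([cv2.resize(t,(500,300),interpolation=cv2.INTER_CUBIC),cv2.resize(b,(267,300),interpolation=cv2.INTER_CUBIC)]))
E
```

```text
t 27.3833 p [ 0.4506 -0.0769  0.1468] w 0.0162 ang 3.4892 r 0.1253 jaw 110.2 F [0.1 4.7 1. ] tan(z) 4.44 rad(y) -1.69 q [-35.  -3.  41. 117.   2.  66. 115.]
t 27.4333 p [ 0.4506 -0.0769  0.1468] w 0.0165 ang 3.4895 r 0.1253 jaw 110.2 F [0.5 4.6 1. ] tan(z) 4.18 rad(y) -2.04 q [-35.  -3.  41. 117.   2.  66. 115.]
side [256.5 214.2] [252 210  10   9  69] [0.5746 0.0775 0.1895]
side [248.9 231.1] [244 227  11   9  78] [0.5765 0.1194 0.1895]
side [277.5 234.4] [276 230   4   9  19] [0.5252 0.1135 0.1895]
side [241. 249.] [236 245  11   9  82] [0.5783 0.161  0.1895]
side [231.9 268.2] [227 264  11  10  90] [0.581  0.2028 0.1895]
side [222.2 288.8] [217 284  12  11 101] [0.5836 0.2448 0.1895]
t 27.4833 p [ 0.4506 -0.0769  0.1468] w 0.0165 ang 3.4896 r 0.1253 jaw 110.2 F [0.2 4.7 0.3] tan(z) 4.36 rad(y) -1.83 q [-35.  -3.  41. 117.   2.  66. 115.]
top [178.9 187.1] [176 184   7   7  35] [0.5831 0.2446 0.1895]
top [194.8 188.5] [192 186   6   6  28] [0.581  0.2032 0.1895]
top [210.8 189.9] [208 188   6   5  25] [0.5789 0.1616 0.1895]
top [227. 191.] [225 189   5   5  21] [0.5776 0.1196 0.1895]
top [243.1 192.4] [241 191   5   4  17] [0.5755 0.0778 0.1895]
```

View pics/c12.png

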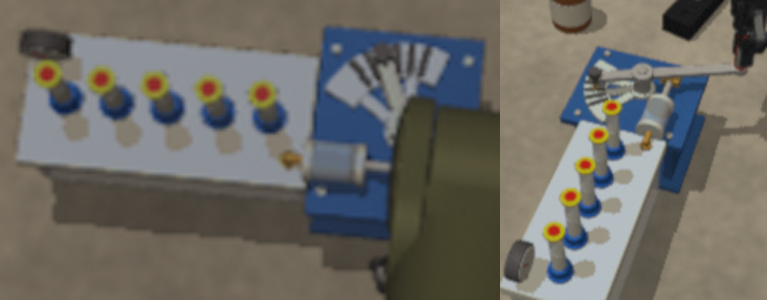

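Columns are all still home in both views, and the lever tail now lies past tooth 4, with about two teeth left beyond it. The pull fell from about 6 to 4.4 N, the fourth drop. I'll go slightly further to centre the pawl in the notch, then settle.

Request:
carry_out(series=[0,-0.02,-0.25,-0.02,0,0,1.2,0,-0.02,-0.25,-0.02,0,0,1.2,0,-0.02,-0.25,-0.02,0,0,1.2,0,-0.02,-0.25,-0.02,0,0,1.2,0,-0.02,-0.25,-0.02,0,0,1.2,0,-0.02,-0.25,-0.02,0,0,1.2])

```text
clock: 27.98
eef_pos: [0.4515, -0.0793, 0.1468]
ee_rot: [55.5, 89.8, 166.8]
contact_force: [-1.7, 4.6, -0.5]
width: 0.0164
```

```bash
cat > pol3.py <<'E'
from h import *
from scipy.signal import find_peaks
from scipy.ndimage import gaussian_filter1d
lev(); im1=snap('side','side13.png'); lev()
C=[.5684,-.0342]; ang=np.radians(np.arange(-40,75,.25)); rr=np.arange(.054,.064,.0005); c=vision.calibration('side')
A,Rr=np.meshgrid(ang,rr); X=C[0]+Rr*np.cos(A);Y=C[1]+Rr*np.sin(A)
m=np.array([[proj(c,(x,y,.108)) for x,y in zip(a,b)] for a,b in zip(X,Y)],np.float32)
# tail end cap directions seen at its height: difference rest -> now
for f in('side0','side13'):
    g=gaussian_filter1d(cv2.cvtColor(cv2.remap(cv2.imread(f'pics/{f}.png'),m[...,0],m[...,1],cv2.INTER_CUBIC),cv2.COLOR_BGR2GRAY).mean(0),5)
    k,_=find_peaks(-g,prominence=10); print(f,np.degrees(ang[k]).round(1))
print('pawl dir now',-29.25+np.degrees(.88))
E
python3 pol3.py
```

```text
t 27.9833 p [ 0.4515 -0.0793  0.1468] w 0.0164 ang 3.5101 r 0.1253 jaw 111.3 F [-1.7  4.6 -0.5] tan(z) 4.92 rad(y) -0.11 q [-35.  -3.  41. 117.   2.  66. 116.]
t 28.0333 p [ 0.4515 -0.0794  0.1469] w 0.0162 ang 3.5103 r 0.1253 jaw 111.3 F [-1.8  4.3 -0.2] tan(z) 4.61 rad(y) 0.1 q [-35.  -3.  41. 117.   2.  66. 116.]
side0 [-33.5 -11.8  -1.5   9.   19.   29.5  39.5  55.2]
side13 [ 7.  29.  39.5 55.5]
pawl dir now 21.170285971512442
```

```bash
python3 -c "
from h import *
lev(); print(workorder.job_done())"
```

```text
t 28.0333 p [ 0.4515 -0.0794  0.1469] w 0.0162 ang 3.5103 r 0.1253 jaw 111.3 F [-1.8  4.3 -0.2] tan(z) 4.61 rad(y) 0.1 q [-35.  -3.  41. 117.   2.  66. 116.]
the job is handed in; nothing more can be done
None
```

I pushed two spares into the empty ports (2nd and 3rd from the +y end), then drew the lever to the notch after the fourth click. I handed in at 28 s of the 72 s limit with the fingers still holding the lever.

- **Columns:** both cameras put the seated spares within about 1 mm of the port line and at home height. They were pressed home with 8–11 N and let go before I touched the lever. The three fitted columns read the same place as at the start. I did not re-measure the bottle, beaker or timer at the end.
- **Lever:** it was turned about 0.88 rad from rest and still, with about 4.6 N of pull on the fingers.
- **Click count:** the force readings were noisy, so single clicks were not cleanly separated. The dips came at about 0.33, 0.51, 0.69 and 0.86 rad, which matches the 0.18 rad tooth spacing. The last side picture shows teeth 5 and 6 still free of the pawl.
- **Disagreement:** the two ways of locating tooth 1 did not match. The force dips put it at about 0.24 rad of lever turn and the cameras at 0.25 to 0.295. That leaves the pawl 0.58 to 0.64 rad past tooth 1. The whole span is inside the allowed 0.554 to 0.706, but the lower end is only 0.03 rad from the limit.

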